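# Stack the embedding angles heel to tail

## Robot

A 6-joint arm with a two-finger parallel gripper is mounted at the origin on a cart in front of the work surface, level with it; the furniture and walls round the work are solid. World frame = base frame: x ahead of the robot, y to its left, z up, the work surface at z = 0. Lengths are in m, angles in rad, forces in N, time in s.
With the tool pointing down it reaches from about 0.375 to 0.9 m from the base axis. Payload 3.1 kg.
Tool frame: the origin (TCP) lies midway between the tips of the shut fingers; the grasp point (between the pads) lies 19 mm behind it (manip.hold_point_z is the distance from the TCP to the grasp point, in m); x points along the fingers, y is the direction in which the jaws open and shut, and the axes are right-handed (so a half turn about x gives the same grasp; the last joint's range is limited). The gripper opens to 85 mm and grips with 20 to 120 N. Pads are 22 mm wide; open, the fingers measure 114 mm over their backs; the gripper's body (76 mm by 85 mm) begins 54 mm behind the grasp point. The pads swing forward as they close: fully open they stand 13 mm farther back than shut.
Start: joints at [-1.462, 0.527, 1.433, -0, 1.181, -0.178], TCP at [0.177, -0.599, 0.231] pointing down, gripper open.
Joint ranges: [-3.08, 3.08], [-0.75, 2.2], [0.22, 2.44], [-1.43, 4.57], [0, 2.65], [-2.85, 2.85]. Speed limits (rad/s): [2.79, 2.79, 3.14, 3.14, 3.14, 3.14].

## Interface

Orientations are given as a unit quaternion [x, y, z, w].
In Python, from station import manip, snapshot gives the robot as it stands.
- The arm moves only by the tool play_rows, never from a script. Its argument "series" is a list of rows, each a list of 4 numbers: the shift along the tool's x, y, z in m, then the turn about the tool's x in degrees. In form: [[tx, ty, tz, spin], ...]. A call has 1 to 20 rows; each row is the pose to reach, as a shift and turn from the pose measured when the call began, along the tool's axes at that moment; what a row does not reach only later rows make up. A row lasts 1/10 s, in which the tool goes at most 50 mm and 8.59 degrees, less where a joint would pass 70% of its speed; a pose out of reach is approached as far as the arm can. A call with a gripper value outside its range is refused whole. "claw" is the opening in per cent of the stroke, from 0 (shut) to 100 (fully open), set as the call begins (left out, the last holds). The fingers move at their own pace and stop on an object; "force" is the grip in N (left out, the last holds). Time passes only in rows, so rows that repeat a pose let the fingers close. It gives the time, the measured TCP pose, the force and the opening at its end, in the units of the state.
- manip.sense(): the state, without advancing time (a new reading comes with each control period).
- snapshot(name): name is "scene" or "top" or "wrist"; returns a dict with "image" (420x560x3 uint8, blue, green, red), "depth" (420x560 float32, m along the optical axis (not along the pixel's ray), 0 where there is no reading), "fov_y" (degrees; the focal length in pixels is half the picture's height over the tangent of half this angle, whatever the lens; pixels are square), "cx", "cy" (the principal point, pixels), "R" (3x3) and "t" (3): a world point X has camera coordinates R X + t. Camera axes: x right, y down, z forward; pixel columns grow to the right and rows downward; lengths in m; the calibration is good to about 2 mm. The wrist camera is an equidistant fisheye: a pixel r from the principal point sees the ray r / f radians off the axis. A picture is of the moment at which its call begins.
- manip.sign_off(): hands the job in, once; it reports no verdict.
The state is a dict: "t": time; "q": joint angles; "qd": joint speeds; "tau": joint torques, N m; "tcp_pos": TCP position; "tool_rot": TCP orientation; "force": force on the tool from outside, world axes, zero at the start; "ft_torque": the same for the moment, N m; "finger_gap": opening from 0.0 (shut) to 1.0 (fully open).
Only numpy, scipy, OpenCV 4.12 (cv2) and the standard library are available. Lean on these libraries where they do the work, as an engineer would, in place of code of your own. Each camera call takes 0.05 s, during which the arm holds its last target.

## Task

Take the two L-shaped brass embedding angles off the sloping drain rack and pile them on the third one lying on the bench, in either order. All lie plate down with the heel up, and each is turned end for end from the one below, in line with it, with its plain end close up to the heel below but not on it, so that the pile lies level and balanced. Set them down rather than dropping them, leave the bottom one where it lies, and do not disturb the pot and the wrapped pack.

Things in the scene. Friction and masses are not known exactly. Their poses are not given: they have to be found in the camera images.
- base_angle: brass L (in side view), 0.14 to 0.28 kg: plate 76 long (x) x 34 wide (y) x 10 thick (z); at its +x end a heel, 14 long, full width, rises to 19 above the underside. Origin: centre of the underside (heel spans x +24 to +38); z points out on the heel's side. Dark line across the plate's middle. Loose on the bench, heel up: bottom of the pile.
- angle_up: brass L (in side view), 0.14 to 0.28 kg: plate 76 long (x) x 34 wide (y) x 10 thick (z); at its +x end a heel, 14 long, full width, rises to 19 above the underside. Origin: centre of the underside (heel spans x +24 to +38); z points out on the heel's side. Dark line across the plate's middle. Loose on the rack, heel at the upper end, plain end on the ledge.
- angle_down: brass L (in side view), 0.14 to 0.28 kg: plate 76 long (x) x 34 wide (y) x 10 thick (z); at its +x end a heel, 14 long, full width, rises to 19 above the underside. Origin: centre of the underside (heel spans x +24 to +38); z points out on the heel's side. Dark line across the plate's middle. Loose on the rack, heel end down on the ledge; may be in either bay.
- base_angle_heel (a point): middle of the top of the heel of that angle (31 along x, 19 along z from its origin)
- angle_up_heel (a point): middle of the top of the heel of that angle (31 along x, 19 along z from its origin)
- angle_down_heel (a point): middle of the top of the heel of that angle (31 along x, 19 along z from its origin)
- rack: white drain rack, fixed, 160 wide (its y) x 105 deep (x), 71 tall; origin on the bench under its centre. A flat panel slopes at 30 degrees, rising towards +x with its middle 47 above the bench; a ledge 8 high runs along its lower edge. The two angles lie flat on the panel, length up the slope, about 40 to either side of the middle, nothing else on it
- pot_small: white pot with green cap, 48 across, 52 tall, loose bystander at the left of the bench; origin at the centre of its underside. Fixed pots and wire baskets up to 78 tall also stand between the rack and the bottom angle
- slide_pack: grey-speckled wrapped pack of slides, 70 x 88, 32 tall, loose bystander; origin at the centre of its underside

How it is judged:
On the way:
1. one angle from the rack lies turned end for end on the bottom one, level and let go (((x of angle_up in the frame of base_angle between -0.028 and -0.012 m and y of angle_up in the frame of base_angle between -0.009 and 0.009 m and z of angle_up in the frame of base_angle between 0.0075 and 0.0125 m and x of angle_up_heel in the frame of base_angle below -0.02 m and angle between the x axis of angle_up and the x axis of base_angle, either way round below 0.14 rad and angle between angle_up's own z axis and vertical below 0.05 rad and contact force between angle_up and the fingers below 0.05 N) or (x of angle_down in the frame of base_angle between -0.028 and -0.012 m and y of angle_down in the frame of base_angle between -0.009 and 0.009 m and z of angle_down in the frame of base_angle between 0.0075 and 0.0125 m and x of angle_down_heel in the frame of base_angle below -0.02 m and angle between the x axis of angle_down and the x axis of base_angle, either way round below 0.14 rad and angle between angle_down's own z axis and vertical below 0.05 rad and contact force between angle_down and the fingers below 0.05 N))), for 0.2 s.
At the end, for the whole second after the job is handed in: Three in one pile, each plate on the plate below (2.5 mm, 0.05 rad), heel up, turned end for end (0.14 rad), sideways within 9 mm, plain end at most 14 mm from the heel below and not on it; the bottom one within 30 mm of its start; all at rest, released (((x of angle_up in the frame of base_angle between -0.028 and -0.012 m and y of angle_up in the frame of base_angle between -0.009 and 0.009 m and z of angle_up in the frame of base_angle between 0.0075 and 0.0125 m and x of angle_up_heel in the frame of base_angle below -0.02 m and angle between the x axis of angle_up and the x axis of base_angle, either way round below 0.14 rad and angle between each of angle_up, angle_down's own z axis and vertical below 0.05 rad and x of angle_down in the frame of angle_up between -0.028 and -0.012 m and y of angle_down in the frame of angle_up between -0.009 and 0.009 m and z of angle_down in the frame of angle_up between 0.0075 and 0.0125 m and x of angle_down_heel in the frame of angle_up below -0.02 m and angle between the x axis of angle_down and the x axis of angle_up, either way round below 0.14 rad) or (x of angle_down in the frame of base_angle between -0.028 and -0.012 m and y of angle_down in the frame of base_angle between -0.009 and 0.009 m and z of angle_down in the frame of base_angle between 0.0075 and 0.0125 m and x of angle_down_heel in the frame of base_angle below -0.02 m and angle between the x axis of angle_down and the x axis of base_angle, either way round below 0.14 rad and angle between each of angle_down, angle_up's own z axis and vertical below 0.05 rad and x of angle_up in the frame of angle_down between -0.028 and -0.012 m and y of angle_up in the frame of angle_down between -0.009 and 0.009 m and z of angle_up in the frame of angle_down between 0.0075 and 0.0125 m and x of angle_up_heel in the frame of angle_down below -0.02 m and angle between the x axis of angle_up and the x axis of angle_down, either way round below 0.14 rad)) and contact force between each of angle_up, angle_down and the fingers below 0.05 N and angle between base_angle's own z axis and vertical below 0.05 rad and distance of base_angle from where it was at the start of the episode below 0.03 m and linear speed of each of base_angle, angle_up, angle_down below 0.01 m/s); the robot touches nothing.
It fails at once if an angle is dropped (it moves faster than 0.6 m/s with no finger on it) ((linear speed of angle_up above 0.6 m/s and contact force between angle_up and the fingers below 0.05 N) or (linear speed of angle_down above 0.6 m/s and contact force between angle_down and the fingers below 0.05 N)).
It fails at once if the pot or the wrapped pack is disturbed (moved more than 30 mm) (distance of any of pot_small, slide_pack from where it was at the start of the episode above 0.03 m).
It also fails if it takes over 50 s, if anything falls off the work surface, if the arm or the gripper's body presses on something with over 40 N, if the wrist force passes 120 N, or if a joint passes its speed limit or range.

## Working session

There is one attempt and no reset: what is moved stays moved. The work goes in short steps, Python scripts to look and compute and a tool call to move; the robot and the scene stay as the last step left them, time stands still between calls to the robot, and variables do not carry over. Pictures are saved under pics/ and viewed, and the job is handed in when it is done.

Besides the shell and the picture viewer there is one more tool, called after "Emit:" as name([rows], argument=value, ...), one row to a line, values as JSON. play_rows: Moves the arm, as the interface text tells. Its arguments: {"type":"object","properties":{"series":{"type":"array","items":{"type":"array","items":{"type":"number"}}},"claw":{"type":"number"},"force":{"type":"number"}},"required":["series"]}

```bash
ls; mkdir -p pics; python3 - <<'E'
from station import manip, snapshot
import cv2,numpy as np
s=manip.sense()
for k in s: print(k,np.round(s[k],4))
print(manip.hold_point_z)
for n in ["scene","top","wrist"]:
    d=snapshot(n); cv2.imwrite(f"pics/{n}0.png",d["image"]); np.savez(f"pics/{n}0.npz",**d)
    print(n,d["fov_y"],d["cx"],d["cy"],np.round(d["R"],3).tolist(),np.round(d["t"],3))
E
```

```text
pics
t 0.0
q [-1.4615  0.5284  1.4339  0.      1.1814 -0.1785]
qd [-0.0003  0.0003 -0.      0.0007  0.0017 -0.0001]
tau [-9.00000e-04 -4.42359e+01 -1.78027e+01 -4.00000e-04  8.40000e-03
 -0.00000e+00]
tcp_pos [ 0.1774 -0.5986  0.2304]
tool_rot [ 0.6998  0.1022 -0.6998  0.1006]
force [-0.4314  0.2163 -0.2599]
ft_torque [ 0.0265 -0.0364  0.0284]
finger_gap 0.9985
0.0187
scene 50.80468413444074 278.3030230784229 217.74072206848078 [[0.984, -0.179, -0.007], [-0.15, -0.799, -0.582], [0.099, 0.573, -0.813]] [-0.524  0.1    1.153]
top 49.61183170301649 280.56539191859133 209.29206081520914 [[-0.022, -1.0, -0.009], [-0.983, 0.023, -0.183], [0.184, 0.005, -0.983]] [0.003 0.568 0.899]
wrist 65.70646984690485 282.47936502763594 212.1780613797778 [[0.284, -0.959, -0.003], [-0.924, -0.275, 0.266], [-0.256, -0.073, -0.964]] [-0.624 -0.036  0.38 ]
```

View pics/scene0.png

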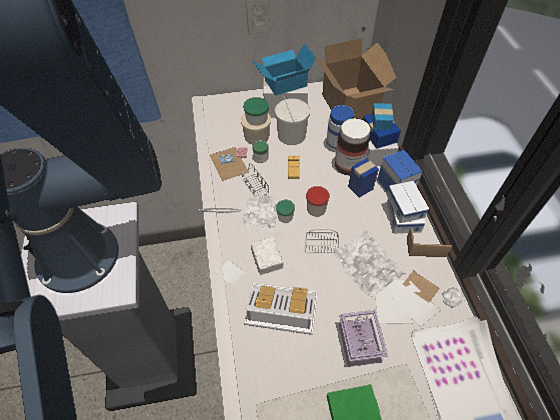

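View pics/top0.png

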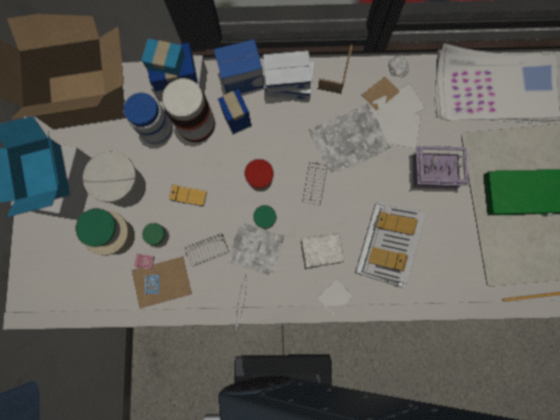

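View pics/wrist0.png

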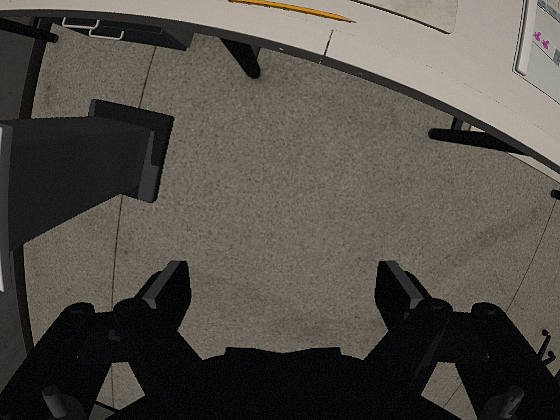

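Both cameras show the scene. The brass pieces in top view are at about (188,195) for the base and (397,222), (388,260) on the rack. I'll zoom in and measure.

```bash
cat > h.py <<'E'
import numpy as np,cv2
def cam(d):
    H=d["image"].shape[0]; f=H/2/np.tan(np.radians(float(d["fov_y"]))/2); return f,float(d["cx"]),float(d["cy"])
def world(d,fish=False):
    f,cx,cy=cam(d); dep=d["depth"]; v,u=np.mgrid[:dep.shape[0],:dep.shape[1]].astype(float)
    x=(u-cx)/f;y=(v-cy)/f
    if fish:
        r=np.hypot(x,y); k=np.where(r>1e-9,np.tan(np.clip(r,0,1.5))/np.maximum(r,1e-9),1); x=x*k;y=y*k
    P=np.stack([x*dep,y*dep,dep],-1)
    return (P-d["t"])@d["R"]   # R^T (P-t)
def proj(d,X,fish=False):
    f,cx,cy=cam(d); c=np.atleast_2d(X)@d["R"].T+d["t"]
    if fish:
        rho=np.hypot(c[:,0],c[:,1]); th=np.arctan2(rho,c[:,2]); k=f*th/np.maximum(rho,1e-9)
        return np.stack([cx+c[:,0]*k,cy+c[:,1]*k],1)
    return np.stack([cx+f*c[:,0]/c[:,2],cy+f*c[:,1]/c[:,2]],1)
def brass(img):
    h=cv2.cvtColor(img,cv2.COLOR_BGR2HSV)
    return cv2.inRange(h,(12,120,70),(30,255,255))
E
python3 - <<'E'
from h import *
d=dict(np.load("pics/top0.npz")); W=world(d); m=brass(d["image"])
m[d["depth"]==0]=0
n,l,st,c=cv2.connectedComponentsWithStats(m)
for i in range(1,n):
    if st[i,4]>60:
        P=W[l==i]; print(st[i],c[i].round(),P.mean(0).round(4),P.min(0).round(3),P.max(0).round(3))
# bench plane check
for (u,v) in [(250,130),(220,290),(100,300),(340,270)]: print(W[v,u].round(4))
im=d["image"]
a=cv2.resize(im[170:300,340:450],None,fx=5,fy=5,interpolation=cv2.INTER_CUBIC); cv2.imwrite("pics/r.png",a[:600])
a=cv2.resize(im[160:270,130:290],None,fx=5,fy=5,interpolation=cv2.INTER_CUBIC); cv2.imwrite("pics/b.png",a)
# height map
z=W[...,2]; hm=np.clip(z/0.1*255,0,255).astype(np.uint8); cv2.imwrite("pics/hm.png",cv2.applyColorMap(hm,cv2.COLORMAP_JET))
E
```

```text
[170 185  36  20 477] [187. 195.] [0.6123 0.195  0.0102] [0.592 0.156 0.004] [0.634 0.231 0.022]
[377 213  40  21 543] [397. 223.] [ 0.5325 -0.2492  0.0561] [ 0.508 -0.284  0.04 ] [ 0.556 -0.211  0.076]
[369 248  38  22 524] [388. 259.] [ 0.4594 -0.2256  0.0577] [ 0.437 -0.259  0.035] [ 0.484 -0.192  0.085]
[504 292  56   9 103] [532. 296.] [ 0.3772 -0.5371  0.0054] [ 0.37  -0.595  0.001] [ 0.385 -0.478  0.01 ]
[ 0.7641  0.0564 -0.0012]
[ 0.4048  0.1243 -0.0009]
[ 0.3895  0.3813 -0.0005]
[ 0.4416 -0.1347 -0.0018]
```

View pics/r.png

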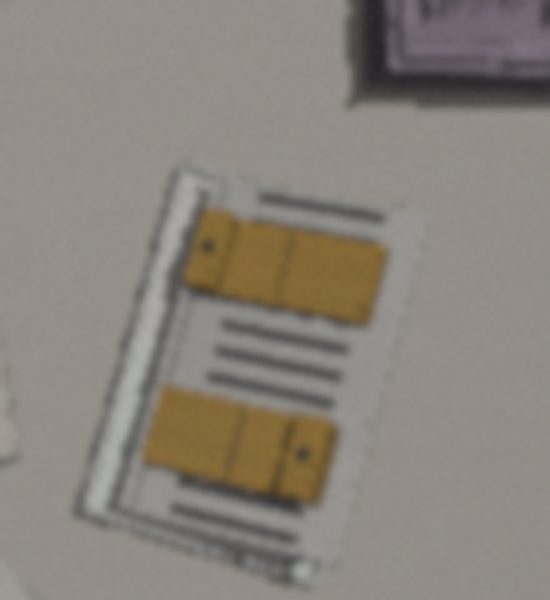

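View pics/b.png

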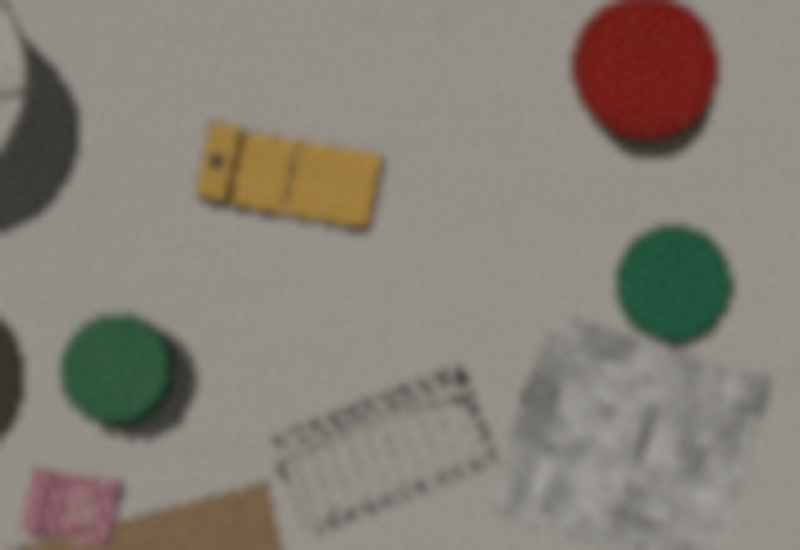

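View pics/hm.png

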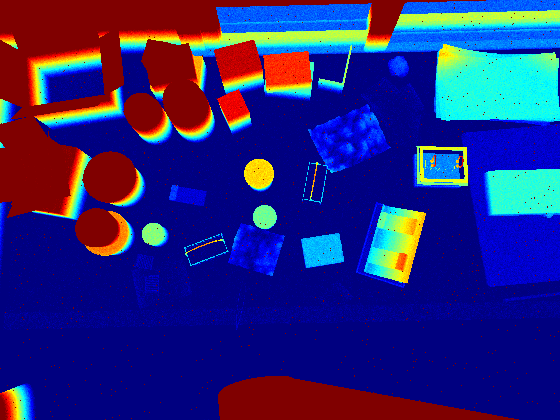

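```bash
cat >> h.py <<'E'
from scipy.optimize import minimize
from scipy.spatial.transform import Rotation as Rr
def boxpts(x0,x1,z1,y=.017): return np.array([[x,yy,z] for x in(x0,x1) for yy in(-y,y) for z in(0,z1)])
B1=boxpts(-.038,.038,.010);B2=boxpts(.024,.038,.019)
def pose(x,y,z,yaw,pitch): # pitch: +x end raised
    return Rr.from_euler('z',yaw).as_matrix()@Rr.from_euler('y',-pitch).as_matrix(), np.array([x,y,z])
def sil(d,R,t,roi,fish,S=4):
    u0,v0,u1,v1=roi; m=np.zeros(((v1-v0)*S,(u1-u0)*S),np.uint8)
    for B in(B1,B2):
        p=proj(d,B@R.T+t,fish); p=((p+0.5-[u0,v0])*S*16)
        h=cv2.convexHull(p.astype(np.float32)).astype(np.int32); cv2.fillConvexPoly(m,h,255,shift=4)
    return cv2.resize(m,(u1-u0,v1-v0),interpolation=cv2.INTER_AREA)/255.
def fit(obs,p0,free,sig):
    """obs list of (d,mask,roi,fish); p=(x,y,z,yaw,pitch)"""
    p0=np.array(p0,float);free=list(free)
    def c(q):
        p=p0.copy();p[free]=p0[free]+q*np.array(sig)
        R,t=pose(*p);s=0
        for d,m,roi,fish in obs:
            r=sil(d,R,t,roi,fish);o=m[roi[1]:roi[3],roi[0]:roi[2]]/255.; s+=np.abs(r-o).sum()/max(o.sum(),1)
        return s
    best=None
    for k in range(3):
        q0=np.zeros(len(free)) if best is None else best.x
        r=minimize(c,q0,method='Nelder-Mead',options=dict(initial_simplex=np.vstack([q0]+[q0+e for e in np.eye(len(free))]),xatol=.01,fatol=1e-4,maxiter=400))
        if best is None or r.fun<best.fun: best=r
    p=p0.copy();p[free]+=best.x*np.array(sig);return p,best.fun
E
python3 - <<'E'
from h import *
d=dict(np.load("pics/top0.npz")); W=world(d); m=brass(d["image"])
# panel plane: points between angles
n,l,st,c=cv2.connectedComponentsWithStats(m)
# rack panel pts: region between, u 380..410,v 236..246 
reg=W[234:247,384:412].reshape(-1,3); reg=reg[reg[:,2]>.02]
A=np.c_[reg[:,:2],np.ones(len(reg))]; co=np.linalg.lstsq(A,reg[:,2],rcond=None)[0]
print("panel",co,np.degrees(np.arctan(np.hypot(*co[:2]))),np.degrees(np.arctan2(co[1],co[0])))
def run(uv,p0,free,sig):
    roi=(uv[0]-35,uv[1]-30,uv[0]+35,uv[1]+30)
    i=[k for k in range(1,n) if st[k,4]>60 and abs(c[k]-uv).max()<8][0]
    mm=cv2.morphologyEx((l==i).astype(np.uint8)*255,cv2.MORPH_CLOSE,np.ones((3,3)))
    return fit([(d,mm,roi,False)],p0,free,sig)
r=np.radians
print("base",run((187,195),[.61,.195,0,r(80),0],[0,1,3],[.005,.005,.1]))
rk=r(-102)
print("up",run((397-9,260),[.459,-.226,.05,rk,r(30)],[0,1,3],[.005,.005,.1]))
print("down",run((397,223),[.533,-.249,.05,rk+np.pi,r(-30)],[0,1,3],[.005,.005,.1]))
E
```

```text
panel [-0.18047523 -0.54969249  0.00269073] 30.05201171952795 -108.1760606979826
base (array([0.61367115, 0.19624607, 0.        , 1.32851986, 0.        ]), np.float64(0.22906862745098042))
up (array([ 0.45984856, -0.2269375 ,  0.05      , -1.96231955,  0.52359878]), np.float64(0.26431669075947956))
down (array([ 0.53130044, -0.25043518,  0.05      ,  1.18572453, -0.52359878]), np.float64(0.24175149112468303))
```

```bash
cat >> h.py <<'E'
def go(tgt,jaw=None):
    """world TCP target, jaw direction angle rad (mod pi) -> tool shift, spin deg"""
    from station import manip
    s=manip.sense(); R=Rr.from_quat(s["tool_rot"]).as_matrix(); p=np.array(s["tcp_pos"])
    sh=R.T@(np.array(tgt)-p); sp=0
    cur=np.arctan2(R[1,1],R[0,1])
    if jaw is not None:
        dl=(jaw-cur+np.pi/2)%np.pi-np.pi/2; sp=-np.degrees(dl)
    print("t",round(s["t"],2),"tcp",p.round(4),"jaw",round(np.degrees(cur),2),"axes",R.round(3).tolist(),"q",np.round(s["q"],2),"F",np.round(s["force"],1),"gap",s["finger_gap"])
    print("shift",sh.round(4),"spin",round(sp,2)); return sh,sp
E
python3 -c "
from h import *
go([.46,-.227,.22],-1.93+np.pi/2)"
```

```text
t 0.15 tcp [ 0.1774 -0.5987  0.2306] jaw -73.51 axes [[-0.0, 0.284, -0.959], [0.002, -0.959, -0.284], [-1.0, -0.002, -0.0]] q [-1.46  0.53  1.43  0.    1.18 -0.18] F [0.6 0.1 0.4] gap 0.9998588101014145
shift [ 0.0111 -0.2762 -0.3765] spin -52.93
```

Emit:
play_rows([
  [0, -0.02, -0.03, -4],
  [0, -0.05, -0.07, -9],
  [0, -0.08, -0.11, -16],
  [0, -0.11, -0.15, -23],
  [0, -0.14, -0.19, -30],
  [0, -0.17, -0.23, -37],
  [0, -0.2, -0.27, -44],
  [0.005, -0.23, -0.31, -49],
  [0.01, -0.255, -0.35, -53],
  [0.01, -0.27, -0.37, -53],
  [0.011, -0.276, -0.376, -53],
  [0.011, -0.276, -0.376, -53],
  [0.011, -0.276, -0.376, -53],
], claw=100)

```text
t: 1.45
tcp_pos: [0.4591, -0.2281, 0.22]
tool_rot: [0.581, 0.403, -0.581, 0.402]
force: [-0.8, 0.3, -0.3]
finger_gap: 1.002
```

```bash
python3 - <<'E'
from h import *
from station import manip, snapshot
d=snapshot("wrist"); cv2.imwrite("pics/w1.png",d["image"]); np.savez("pics/w1.npz",**d)
go([.46,-.227,.22],-1.93+np.pi/2)
E
```

```text
t 1.5 tcp [ 0.459  -0.2284  0.2201] jaw -20.59 axes [[-0.0, 0.936, -0.352], [0.001, -0.352, -0.936], [-1.0, -0.001, -0.001]] q [-0.68  0.39  1.72  0.    1.03 -0.32] F [0.1 0.6 0.1] gap 0.9975370068433483
shift [ 0.0001  0.0004 -0.0017] spin -0.01
```

View pics/w1.png

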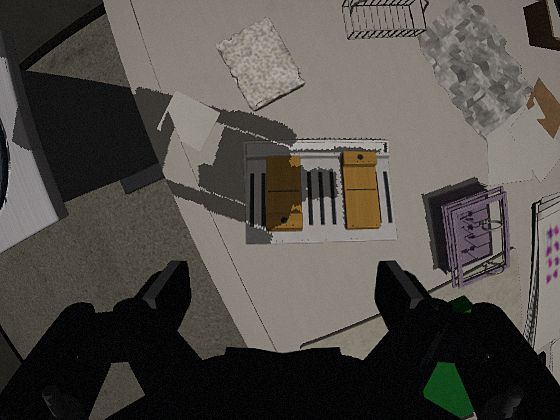

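The wrist view shows angle_up at (285,193), half in shadow with its heel at (285,222), and angle_down at (361,190) with its heel at the top. I'll fit both poses with the wrist and top views together.

```bash
cat >> h.py <<'E'
def brassm(d,uv,lo=(10,100,25),win=60):
    h=cv2.cvtColor(d["image"],cv2.COLOR_BGR2HSV); m=cv2.inRange(h,lo,(32,255,255))
    m=cv2.morphologyEx(m,cv2.MORPH_CLOSE,np.ones((3,3)))
    n,l,st,c=cv2.connectedComponentsWithStats(m); i=l[uv[1],uv[0]]
    if i==0: print("no comp at",uv)
    x,y,w,hh,a=st[i]; print("comp",st[i])
    return (l==i).astype(np.uint8)*255,(max(x-12,0),max(y-12,0),min(x+w+12,560),min(y+hh+12,420))
E
python3 - <<'E'
from h import *
w=dict(np.load("pics/w1.npz"));t=dict(np.load("pics/top0.npz"))
r=np.radians
vis=w["image"].copy()
W=world(w,True)
reg=W[170:222,306:340].reshape(-1,3); co=np.linalg.lstsq(np.c_[reg[:,:2],np.ones(len(reg))],reg[:,2],rcond=None)[0]
print("panel",co,np.degrees(np.arctan(np.hypot(*co[:2]))),np.degrees(np.arctan2(co[1],co[0])), reg.mean(0))
for name,uw,ut,p0 in [("up",(280,175),(388,258),[.4598,-.2269,.05,-1.93,r(30)]),("down",(370,210),(400,225),[.5313,-.2504,.05,1.2,r(-30)])]:
    mw=brassm(w,uw); mt=brassm(t,ut,(10,100,60))
    ow=(w,mw[0],mw[1],True); ot=(t,mt[0],mt[1],False)
    for lab,obs,free,sig in [("w",[ow],[0,1,3],[.005,.005,.05]),("w5",[ow],[0,1,2,3],[.005,.005,.005,.05]),("wt",[ow,ot],[0,1,2,3],[.005,.005,.005,.05]),("t",[ot],[0,1,3],[.005,.005,.05])]:
        p,f=fit(obs,p0,free,sig); print(name,lab,p.round(4),round(f,3))
        # perpendicular offset of origin from panel plane
        nrm=np.array([-co[0],-co[1],1]);k=np.linalg.norm(nrm); print("   off panel",((p[2]-(co[0]*p[0]+co[1]*p[1]+co[2]))/k).round(4))
        if lab=="wt":
            R,tt=pose(*p)
            for B in (B1,B2):
                q=cv2.convexHull(proj(w,B@R.T+tt,True).astype(np.float32)).astype(np.int32); cv2.polylines(vis,[q],True,(255,0,255))
cv2.imwrite("pics/w1v.png",cv2.resize(vis[130:260,220:420],None,fx=4,fy=4))
E
```

```text
panel [-0.51145042  0.07769584  0.32208932] 27.35335069518917 171.3620840149225 [ 0.49469029 -0.24366939  0.05014767]
comp [ 266  155   37   77 2625]
comp [369 248  38  22 570]
up w [ 0.4586 -0.2286  0.05   -1.9099  0.5236] 0.056
   off panel -0.0176
up w5 [ 0.4581 -0.23    0.0425 -1.8992  0.5236] 0.031
   off panel -0.0244
up wt [ 0.4584 -0.2298  0.043  -1.9024  0.5236] 0.197
   off panel -0.0238
up t [ 0.4592 -0.227   0.05   -1.9047  0.5236] 0.174
   off panel -0.0174
comp [ 340  151   41   79 2671]
comp [377 212  40  22 581]
down w [ 0.5304 -0.2538  0.05    1.2424 -0.5236] 0.072
   off panel 0.0168
down w5 [ 0.5317 -0.2554  0.042   1.2372 -0.5236] 0.038
   off panel 0.0104
down wt [ 0.5329 -0.2562  0.0359  1.2442 -0.5236] 0.201
   off panel 0.0056
down t [ 0.5314 -0.2518  0.05    1.2353 -0.5236] 0.174
   off panel 0.0171
```

View pics/w1v.png

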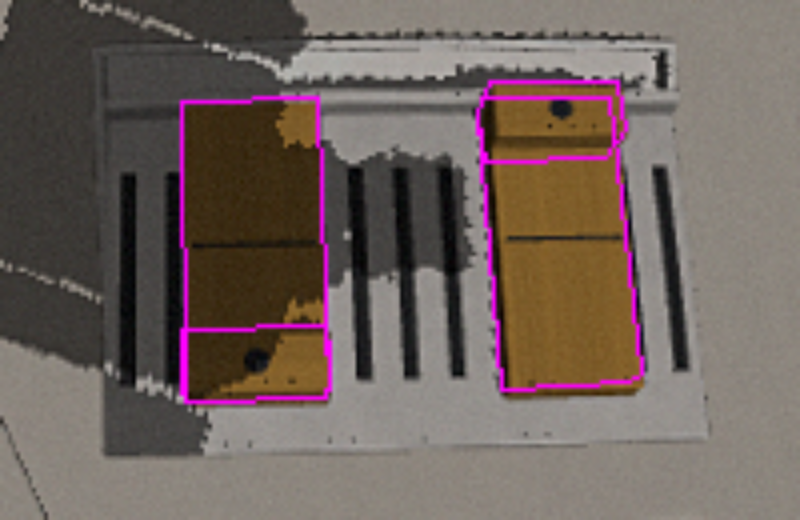

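```bash
python3 - <<'E'
from h import *
w=dict(np.load("pics/w1.npz"));t=dict(np.load("pics/top0.npz"))
r=np.radians
for name,uw,ut,p in [("up",(280,175),(388,258),[.4583,-.2297,.043,-1.902,r(30)]),("down",(370,210),(400,225),[.5318,-.2554,.042,1.241,r(-30)])]:
    R,o=pose(*p)
    for lab,d,uv,fish in(("w",w,uw,True),("t",t,ut,False)):
        m,_=brassm(d,uv); X=world(d,fish)[cv2.erode(m,np.ones((3,3)))>0]
        L=(X-o)@R
        pl=L[(L[:,0]<.018)&(L[:,0]>-.03)]; he=L[(L[:,0]>.027)&(L[:,0]<.036)]
        c=np.polyfit(pl[:,0],pl[:,2],1)
        print(name,lab,"plate z",np.median(pl[:,2]).round(4),"slope",c[0].round(3),"heel z",np.median(he[:,2]).round(4),"x",np.percentile(L[:,0],[1,99]).round(4),"y",np.percentile(L[:,1],[1,99]).round(4),len(pl))
W=world(t)
for v in range(195,206,3):
  pass
# panel depth profile at upper rim area from top
for uv in [(415,225),(412,240),(405,262),(372,240),(376,232)]: print(uv,W[uv[1],uv[0]].round(4))
E
```

```text
comp [ 266  155   37   77 2625]
up w plate z 0.0143 slope -0.002 heel z 0.0233 x [-0.0333  0.0403] y [-0.0155  0.0157] 1517
comp [369 248  38  22 570]
up t plate z 0.0128 slope -0.003 heel z 0.0221 x [-0.0323  0.0385] y [-0.0146  0.0135] 304
comp [ 340  151   41   79 2671]
down w plate z 0.0152 slope 0.002 heel z 0.0241 x [-0.0397  0.0336] y [-0.0137  0.0185] 1471
comp [377 212  40  22 581]
down t plate z 0.0137 slope -0.013 heel z 0.0228 x [-0.0367  0.033 ] y [-0.0125  0.0152] 298
(415, 225) [ 0.525  -0.2817  0.0732]
(412, 240) [ 0.4956 -0.2759  0.064 ]
(405, 262) [ 0.451  -0.2566  0.0712]
(372, 240) [ 0.5039 -0.2057  0.0074]
(376, 232) [ 0.5176 -0.2098  0.0345]
```

```bash
python3 -c "
from h import *
go([.4575,-.231,.06],-1.902+np.pi/2)"
```

```text
t 1.5 tcp [ 0.459  -0.2284  0.2201] jaw -20.59 axes [[-0.0, 0.936, -0.352], [0.001, -0.352, -0.936], [-1.0, -0.001, -0.001]] q [-0.68  0.39  1.72  0.    1.03 -0.32] F [0.1 0.6 0.1] gap 0.9975370068433483
shift [ 0.1601 -0.0004  0.0031] spin -1.61
```

Emit:
play_rows([
  [0.02, 0, 0.003, -1.6],
  [0.05, 0, 0.003, -1.6],
  [0.085, 0, 0.003, -1.6],
  [0.12, 0, 0.003, -1.6],
  [0.145, 0, 0.003, -1.6],
  [0.157, 0, 0.003, -1.6],
  [0.16, 0, 0.003, -1.6],
  [0.16, 0, 0.003, -1.6],
], claw=55, force=60)

```text
t: 2.3
tcp_pos: [0.4579, -0.232, 0.0604]
tool_rot: [0.576, 0.411, -0.576, 0.41]
force: [0.2, 0.1, 0.9]
finger_gap: 0.55
```

```bash
python3 - <<'E'
from h import *
from station import manip, snapshot
d=snapshot("wrist"); cv2.imwrite("pics/w2.png",d["image"]); np.savez("pics/w2.npz",**d)
go([.4575,-.231,.055],-1.902+np.pi/2)
E
```

```text
t 2.35 tcp [ 0.4583 -0.232   0.0609] jaw -19.03 axes [[0.001, 0.945, -0.326], [0.0, -0.326, -0.945], [-1.0, 0.001, -0.0]] q [-0.69  0.66  1.85  0.    0.64 -0.36] F [ 0.8 -1.1  0.3] gap 0.5484645318273572
shift [ 0.0059 -0.0011 -0.0007] spin -0.05
```

View pics/w2.png

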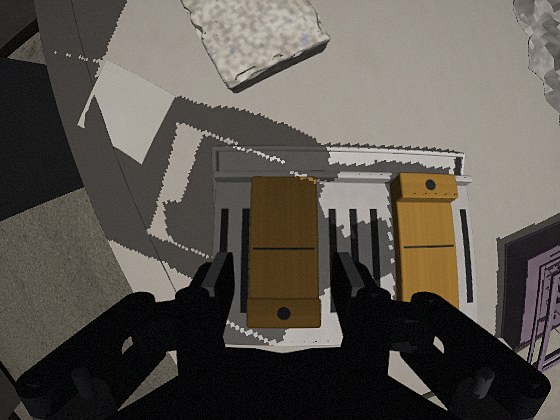

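Angle_up lies between the fingers and centred (piece 250–320, fingers 233/335). I'll lower in small steps and watch the force.

Emit:
play_rows([
  [0.003, -0.001, -0.0007, 0],
  [0.006, -0.001, -0.0007, 0],
  [0.006, -0.001, -0.0007, 0],
])

```text
t: 2.65
tcp_pos: [0.4577, -0.231, 0.0553]
tool_rot: [0.576, 0.41, -0.575, 0.411]
force: [0.3, -0.0, 0.1]
finger_gap: 0.552
```

Emit:
play_rows([
  [0.001, 0, 0, 0],
  [0.002, 0, 0, 0],
  [0.002, 0, 0, 0],
])

```text
t: 2.95
tcp_pos: [0.4577, -0.2309, 0.0532]
tool_rot: [0.576, 0.41, -0.575, 0.411]
force: [-0.1, -0.7, 0.8]
finger_gap: 0.55
```

Emit:
play_rows([
  [0.001, 0, 0, 0],
  [0.002, 0, 0, 0],
  [0.002, 0, 0, 0],
])

```text
t: 3.25
tcp_pos: [0.4577, -0.2309, 0.0511]
tool_rot: [0.576, 0.41, -0.575, 0.411]
force: [0.4, -1.2, 0.4]
finger_gap: 0.549
```

Emit:
play_rows([
  [0.001, 0, 0, 0],
  [0.0015, 0, 0, 0],
  [0.0015, 0, 0, 0],
])

```text
t: 3.55
tcp_pos: [0.4578, -0.231, 0.0501]
tool_rot: [0.576, 0.41, -0.575, 0.411]
force: [-1.0, -0.3, 5.8]
finger_gap: 0.545
```

Emit:
play_rows([
  [0.001, 0, 0, 0],
  [0.0015, 0, 0, 0],
  [0.0015, 0, 0, 0],
])

```text
t: 3.85
tcp_pos: [0.4578, -0.231, 0.05]
tool_rot: [0.576, 0.41, -0.575, 0.411]
force: [-1.5, 1.4, 10.7]
finger_gap: 0.55
```

Emit:
play_rows([
  [-0.0025, 0, 0, 0],
  [-0.0025, 0, 0, 0],
  [-0.0025, 0, 0, 0],
])

```text
t: 4.15
tcp_pos: [0.4578, -0.231, 0.0524]
tool_rot: [0.576, 0.41, -0.575, 0.411]
force: [-0.5, -0.1, -0.4]
finger_gap: 0.549
```

Emit:
play_rows([
  [0, 0, 0, 0],
  [0, 0, 0, 0],
  [0, 0, 0, 0],
  [0, 0, 0, 0],
  [0, 0, 0, 0],
  [0, 0, 0, 0],
], claw=30, force=60)

```text
t: 4.75
tcp_pos: [0.458, -0.2312, 0.0525]
tool_rot: [0.576, 0.41, -0.575, 0.412]
force: [1.2, 0.7, 4.7]
finger_gap: 0.379
```

Emit:
play_rows([
  [-0.003, 0, 0, 0],
  [-0.01, 0, 0, 0],
  [-0.02, 0, 0, 0],
  [-0.035, 0, 0, 0],
  [-0.05, 0, 0, 0],
  [-0.06, 0, 0, 0],
  [-0.06, 0, 0, 0],
  [-0.06, 0, 0, 0],
])

```text
t: 5.55
tcp_pos: [0.4578, -0.231, 0.1127]
tool_rot: [0.576, 0.41, -0.575, 0.412]
force: [0.3, -0.7, -2.3]
finger_gap: 0.374
```

```bash
python3 - <<'E'
from h import *
from station import manip, snapshot
d=snapshot("wrist"); cv2.imwrite("pics/w3.png",d["image"]); np.savez("pics/w3.npz",**d)
go([.4575,-.231,.055],-1.902+np.pi/2)
E
```

```text
t 5.6 tcp [ 0.4575 -0.2308  0.1122] jaw -18.99 axes [[0.002, 0.946, -0.325], [-0.001, -0.325, -0.946], [-1.0, 0.002, 0.0]] q [-0.69  0.56  1.82  0.    0.76 -0.35] F [-0.3  0.1 -3. ] gap 0.3745674479621939
shift [ 0.0572 -0.0001  0.0002] spin -0.02
```

View pics/w3.png

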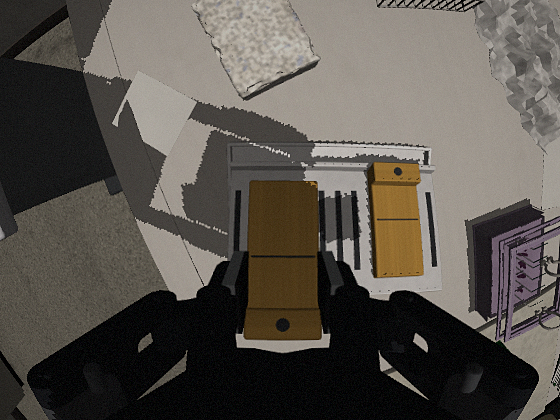

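```bash
python3 - <<'E'
from h import *
t=dict(np.load("pics/top0.npz")); W=world(t)
g=np.full((140,200),0.,np.float32) # x .35..0.85 (step .004->?), 
res=.004; x0,y0=.36,-.40
H=np.zeros((130,200),np.uint8)
P=W.reshape(-1,3); P=P[(t["depth"].ravel()>0)]
ix=((P[:,0]-x0)/res).astype(int); iy=((P[:,1]-y0)/res).astype(int)
ok=(ix>=0)&(ix<130)&(iy>=0)&(iy<200)&(P[:,2]>.012)
np.add.at(H,(ix[ok],iy[ok]),1)
# base rect mark
H=cv2.morphologyEx((H>0).astype(np.uint8),cv2.MORPH_CLOSE,np.ones((3,3)))
cv2.circle(H,(int((.196-y0)/res),int((.6137-x0)/res)),9,1,-1)
D=cv2.distanceTransform((1-H),cv2.DIST_L2,5)*res
Dm=D.copy()
for k in range(8):
    i=np.unravel_index(np.argmax(Dm[:,60:170]),Dm[:,60:170].shape); i=(i[0],i[1]+60)
    print("x",round(x0+i[0]*res,3),"y",round(y0+i[1]*res,3),"clear",Dm[i].round(3)); cv2.circle(Dm,(int(i[1]),int(i[0])),10,0,-1)
E
```

```text
x 0.36 y 0.272 clear 0.131
x 0.36 y 0.124 clear 0.105
x 0.36 y 0.228 clear 0.105
x 0.4 y 0.264 clear 0.1
x 0.36 y 0.168 clear 0.097
x 0.36 y -0.112 clear 0.091
x 0.36 y -0.044 clear 0.088
x 0.36 y 0.08 clear 0.088
```

```bash
python3 - <<'E'
from h import *
t=dict(np.load("pics/top0.npz")); W=world(t)
P=W.reshape(-1,3); P=P[(t["depth"].ravel()>0)]; P=P[P[:,2]>.012]
for q in [(.7,.12),(.72,.14),(.70,.16),(.69,.2),(.7,.22),(.66,.1),(.6,-.12),(.58,-.13),(.42,.15),(.43,.12),(.43,.17),(.6,.1)]:
    d=np.hypot(P[:,0]-q[0],P[:,1]-q[1]); i=np.argsort(d)[5]; print(q,d[i].round(3),P[i].round(3), d[P[:,2]>.06].min().round(3))
pts=np.array([[.7,.14,0],[.43,.15,0],[.6,-.12,0]]);print(proj(t,pts))
E
```

```text
(0.7, 0.12) 0.055 [0.74  0.157 0.038] 0.054
(0.72, 0.14) 0.027 [0.743 0.155 0.098] 0.027
(0.7, 0.16) 0.037 [0.736 0.17  0.051] 0.036
(0.69, 0.2) 0.047 [0.737 0.195 0.024] 0.047
(0.7, 0.22) 0.045 [0.741 0.201 0.047] 0.045
(0.66, 0.1) 0.038 [0.652 0.063 0.064] 0.036
(0.6, -0.12) 0.021 [ 0.604 -0.099  0.037] 0.044
(0.58, -0.13) 0.035 [ 0.585 -0.095  0.024] 0.058
(0.42, 0.15) 0.046 [0.463 0.165 0.035] 0.069
(0.43, 0.12) 0.044 [0.47  0.101 0.013] 0.069
(0.43, 0.17) 0.03 [0.459 0.178 0.035] 0.054
(0.6, 0.1) 0.049 [0.623 0.057 0.064] 0.048
[[213.31131776 157.64996847]
 [208.04293252 278.39436957]
 [330.15340575 198.19094715]]
```

```bash
python3 -c "
from h import *
go([.415,.15,.16],np.radians(-14))"
```

```text
t 5.6 tcp [ 0.4575 -0.2308  0.1122] jaw -18.99 axes [[0.002, 0.946, -0.325], [-0.001, -0.325, -0.946], [-1.0, 0.002, 0.0]] q [-0.69  0.56  1.82  0.    0.76 -0.35] F [-0.3  0.1 -3. ] gap 0.3745674479621939
shift [-0.0482 -0.1641 -0.3462] spin -4.99
```

Emit:
play_rows([
  [-0.02, 0, 0, 0],
  [-0.045, 0, 0, 0],
  [-0.065, -0.01, -0.02, 0],
  [-0.07, -0.025, -0.053, 0],
  [-0.07, -0.043, -0.09, -1],
  [-0.07, -0.061, -0.128, -2],
  [-0.07, -0.079, -0.166, -3],
  [-0.07, -0.097, -0.204, -4],
  [-0.07, -0.115, -0.242, -5],
  [-0.068, -0.133, -0.28, -5],
  [-0.062, -0.149, -0.314, -5],
  [-0.055, -0.158, -0.335, -5],
  [-0.05, -0.163, -0.344, -5],
  [-0.048, -0.164, -0.346, -5],
  [-0.048, -0.164, -0.346, -5],
  [-0.048, -0.164, -0.346, -5],
])

```text
t: 7.2
tcp_pos: [0.4154, 0.1488, 0.1598]
tool_rot: [0.558, 0.434, -0.557, 0.436]
force: [0.2, -0.5, -2.8]
finger_gap: 0.371
```

```bash
python3 - <<'E'
from h import *
from station import manip, snapshot
go([.415,.15,.06],np.radians(-14))
d=snapshot("wrist"); cv2.imwrite("pics/w4.png",d["image"]); np.savez("pics/w4.npz",**d)
E
```

```text
t 7.2 tcp [0.4154 0.1488 0.1598] jaw -14.07 axes [[0.002, 0.97, -0.243], [-0.001, -0.243, -0.97], [-1.0, 0.002, 0.001]] q [ 0.09  0.4   1.95 -0.    0.78  0.34] F [ 0.2 -0.5 -2.8] gap 0.3711520382603741
shift [ 0.0998 -0.0008 -0.0011] spin -0.07
```

View pics/w4.png

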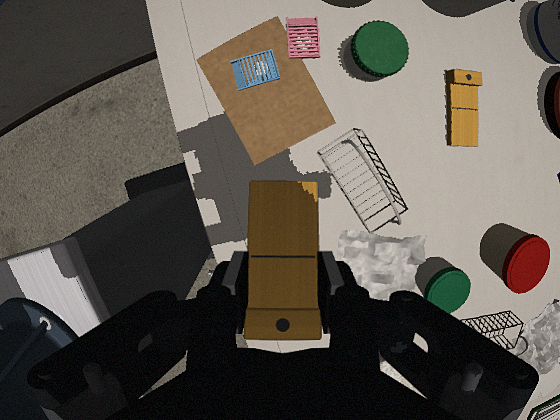

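Emit:
play_rows([
  [0.02, -0.005, 0, 0],
  [0.05, -0.008, -0.001, 0],
  [0.08, -0.008, -0.001, 0],
  [0.105, -0.008, -0.001, 0],
  [0.12, -0.008, -0.001, 0],
  [0.128, -0.008, -0.001, 0],
  [0.128, -0.008, -0.001, 0],
], force=30)

```text
t: 7.95
tcp_pos: [0.4085, 0.1509, 0.0313]
tool_rot: [0.558, 0.434, -0.558, 0.435]
force: [0.0, 0.6, -3.2]
finger_gap: 0.38
```

Emit:
play_rows([
  [0.001, 0, 0, 0],
  [0.002, 0, 0, 0],
  [0.003, 0, 0, 0],
  [0.004, 0, 0, 0],
  [0.005, 0, 0, 0],
  [0.006, 0, 0, 0],
  [0.007, 0, 0, 0],
  [0.008, 0, 0, 0],
  [0.009, 0, 0, 0],
  [0.01, 0, 0, 0],
  [0.01, 0, 0, 0],
])

```text
t: 9.05
tcp_pos: [0.4083, 0.1499, 0.0225]
tool_rot: [-0.558, -0.434, 0.558, -0.435]
force: [-2.0, -8.4, 15.2]
finger_gap: 0.374
```

Emit:
play_rows([
  [0.001, 0, 0, 0],
  [0.002, 0, 0, 0],
  [0.003, 0, 0, 0],
  [0.004, 0, 0, 0],
  [0.005, 0, 0, 0],
  [0.006, 0, 0, 0],
])

```text
t: 9.65
tcp_pos: [0.408, 0.1488, 0.0178]
tool_rot: [-0.557, -0.434, 0.558, -0.436]
force: [-1.5, -8.4, 14.7]
finger_gap: 0.378
```

```bash
python3 - <<'E'
from h import *
from station import manip, snapshot
go([.415,.15,.01],np.radians(-14))
d=snapshot("wrist"); cv2.imwrite("pics/w5.png",d["image"]); np.savez("pics/w5.npz",**d)
E
```

```text
t 9.65 tcp [0.408  0.1488 0.0178] jaw -14.11 axes [[0.002, 0.97, -0.244], [-0.003, -0.244, -0.97], [-1.0, 0.002, 0.003]] q [ 0.09  0.71  2.06 -0.01  0.37  0.35] F [-1.5 -8.4 14.7] gap 0.37763386846430824
shift [ 0.0078  0.0065 -0.0029] spin -0.11
```

View pics/w5.png

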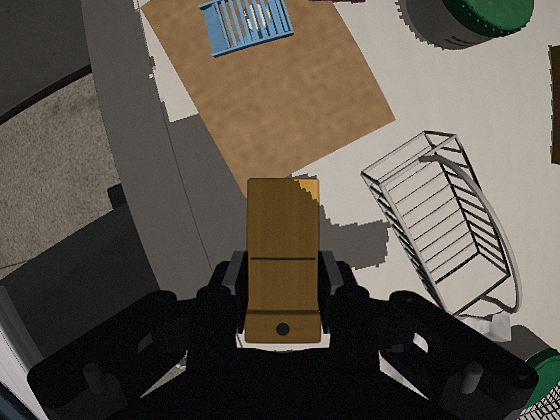

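Emit:
play_rows([
  [0.001, 0, 0, 0],
  [0.002, 0, 0, 0],
  [0.003, 0, 0, 0],
  [0.004, 0, 0, 0],
  [0.005, 0, 0, 0],
  [0.006, 0, 0, 0],
  [0.007, 0, 0, 0],
  [0.008, 0, 0, 0],
  [0.009, 0, 0, 0],
])

```text
t: 10.6
tcp_pos: [0.4075, 0.1479, 0.0097]
tool_rot: [-0.557, -0.434, 0.558, -0.436]
force: [-1.8, -7.5, 11.9]
finger_gap: 0.377
```

Emit:
play_rows([
  [0.001, 0, 0, 0],
  [0.002, 0, 0, 0],
  [0.003, 0, 0, 0],
  [0.003, 0, 0, 0],
])

```text
t: 11.0
tcp_pos: [0.4074, 0.1473, 0.0077]
tool_rot: [-0.557, -0.433, 0.558, -0.436]
force: [-1.3, -6.2, 12.0]
finger_gap: 0.373
```

```bash
python3 - <<'E'
from h import *
from station import manip, snapshot
go([.415,.15,.01],np.radians(-14))
d=snapshot("wrist"); cv2.imwrite("pics/w6.png",d["image"]); np.savez("pics/w6.npz",**d)
W=world(d,True)
for uv in [(285,200),(285,230),(285,250),(285,280),(285,305),(285,322),(340,215)]: print(uv,W[uv[1],uv[0]].round(4))
E
```

```text
t 11.0 tcp [0.4074 0.1473 0.0077] jaw -14.11 axes [[0.002, 0.97, -0.244], [-0.004, -0.244, -0.97], [-1.0, 0.003, 0.004]] q [ 0.09  0.73  2.06 -0.01  0.35  0.35] F [-1.3 -6.2 12. ] gap 0.3726634773661224
shift [-0.0023  0.0067 -0.0045] spin -0.11
(285, 200) [0.4162 0.1803 0.0128]
(285, 230) [0.413  0.1675 0.0145]
(285, 250) [0.4107 0.1585 0.0152]
(285, 280) [0.4073 0.145  0.0178]
(285, 305) [0.4044 0.1333 0.0203]
(285, 322) [0.4038 0.1309 0.0308]
(340, 215) [ 4.399e-01  1.634e-01 -3.000e-04]
```

Emit:
play_rows([
  [0.001, 0, 0, 0],
  [0.002, 0, 0, 0],
  [0.003, 0, 0, 0],
  [0.004, 0, 0, 0],
  [0.005, 0, 0, 0],
])

```text
t: 11.55
tcp_pos: [0.4071, 0.1466, 0.0037]
tool_rot: [-0.557, -0.433, 0.558, -0.436]
force: [-0.9, -7.1, 11.5]
finger_gap: 0.376
```

```bash
python3 - <<'E'
from h import *
from station import manip, snapshot
go([.415,.15,.01],np.radians(-14))
d=snapshot("wrist"); cv2.imwrite("pics/w6.png",d["image"]); np.savez("pics/w6.npz",**d)
W=world(d,True)
for uv in [(285,200),(285,230),(285,250),(285,280),(285,305),(285,322),(340,215)]: print(uv,W[uv[1],uv[0]].round(4))
E
```

```text
t 11.55 tcp [0.4071 0.1466 0.0037] jaw -14.11 axes [[0.002, 0.97, -0.244], [-0.004, -0.244, -0.97], [-1.0, 0.003, 0.004]] q [ 0.09  0.74  2.07 -0.01  0.33  0.35] F [-0.9 -7.1 11.5] gap 0.37563933271722055
shift [-0.0063  0.0069 -0.0052] spin -0.11
(285, 200) [0.416  0.1804 0.0119]
(285, 230) [0.4128 0.1674 0.0122]
(285, 250) [0.4105 0.1584 0.0127]
(285, 280) [0.4072 0.1449 0.015 ]
(285, 305) [0.404  0.1321 0.0153]
(285, 322) [0.4031 0.129  0.0249]
(340, 215) [0.439  0.1644 0.0008]
```

Emit:
play_rows([
  [0.001, 0, 0, 0],
  [0.002, 0, 0, 0],
  [0.0025, 0, 0, 0],
  [0.0025, 0, 0, 0],
])

```text
t: 12.0
tcp_pos: [0.407, 0.1461, 0.0019]
tool_rot: [-0.557, -0.433, 0.558, -0.436]
force: [-1.5, -5.4, 9.1]
finger_gap: 0.375
```

Emit:
play_rows([
  [0, 0, 0, 0],
  [0, 0, 0, 0],
  [0, 0, 0, 0],
  [0, 0, 0, 0],
], claw=56)

```text
t: 12.4
tcp_pos: [0.4071, 0.1462, 0.0018]
tool_rot: [-0.557, -0.433, 0.558, -0.437]
force: [-0.1, -0.2, -0.4]
finger_gap: 0.564
```

```bash
python3 - <<'E'
from h import *
from station import manip, snapshot
d=snapshot("wrist"); cv2.imwrite("pics/w7.png",d["image"]); np.savez("pics/w7.npz",**d)
W=world(d,True)
for uv in [(285,200),(285,230),(285,250),(285,280),(285,305),(285,322),(340,215)]: print(uv,W[uv[1],uv[0]].round(4))
go([.415,.15,.01],np.radians(-14))
E
```

```text
(285, 200) [0.4161 0.1802 0.0106]
(285, 230) [0.4128 0.1671 0.0107]
(285, 250) [0.4105 0.1579 0.0104]
(285, 280) [0.407  0.1438 0.0115]
(285, 305) [0.4038 0.1309 0.0121]
(285, 322) [0.4026 0.1263 0.0197]
(340, 215) [0.4387 0.165  0.0018]
t 12.45 tcp [0.407  0.1462 0.0018] jaw -14.12 axes [[0.002, 0.97, -0.244], [-0.005, -0.244, -0.97], [-1.0, 0.003, 0.004]] q [ 0.09  0.75  2.07 -0.01  0.33  0.35] F [ 0.1 -0.2  0.2] gap 0.5596316757984439
shift [-0.0083  0.0068 -0.0056] spin -0.12
```

View pics/w7.png

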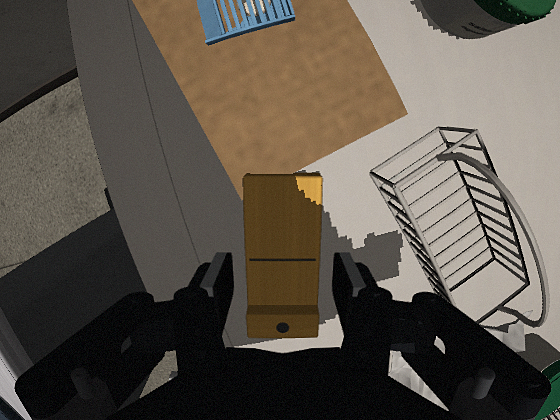

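```bash
python3 - <<'E'
from h import *
w=dict(np.load("pics/w7.npz"))
m=brassm(w,(270,220)); 
p,f=fit([(w,m[0],m[1],True)],[.411,.152,0,np.radians(-104),0],[0,1,3],[.004,.004,.05]); print(p.round(4),np.degrees(p[3]),f)
p2,f=fit([(w,m[0],m[1],True)],p,[0,1,2,3],[.004,.004,.004,.05]); print(p2.round(4),f)
X=world(w,True)[m[0]>0]; R,o=pose(*p); L=(X-o)@R
print(np.percentile(L[:,0],[1,50,99]),np.percentile(L[:,1],[1,50,99]),[np.median(L[(L[:,0]<.02),2])])
v=w["image"].copy()
for B in(B1,B2): cv2.polylines(v,[cv2.convexHull(proj(w,B@R.T+o,True).astype(np.float32)).astype(np.int32)],True,(255,0,255))
cv2.imwrite("pics/w7v.png",cv2.resize(v[150:360,180:390],None,fx=2.5,fy=2.5))
go([p[0]+.004*np.cos(p[3]),p[1]+.004*np.sin(p[3]),.0022],p[3]+np.pi/2)
E
```

```text
comp [  132     0   276   338 42089]
[ 0.4082  0.1541  0.     -1.8152  0.    ] -104.00385638352604 0.7140356639222488
[ 0.4204  0.1995  0.0534 -1.6159  0.    ] 0.489399633549635
[-0.1173071  -0.06490405  0.03376992] [-5.85258647e-02 -3.59565456e-05  4.79251311e-02] [np.float64(0.0028628327421004744)]
t 12.45 tcp [0.407  0.1462 0.0018] jaw -14.12 axes [[0.002, 0.97, -0.244], [-0.005, -0.244, -0.97], [-1.0, 0.003, 0.004]] q [ 0.09  0.75  2.07 -0.01  0.33  0.35] F [ 0.1 -0.2  0.2] gap 0.5596316757984439
shift [-0.0005 -0.0008 -0.004 ] spin -0.12
```

View pics/w7v.png

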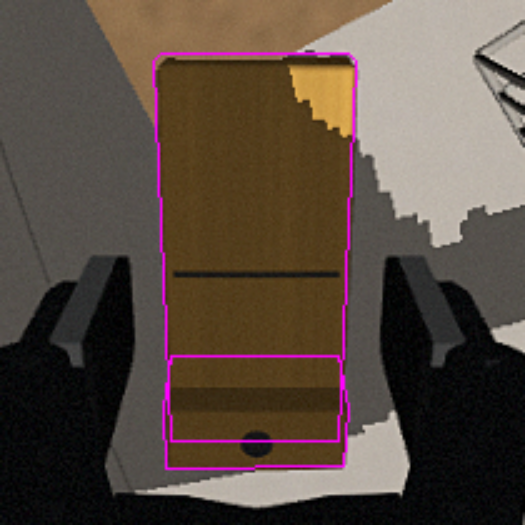

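```bash
python3 - <<'E'
from h import *
w=dict(np.load("pics/w7.npz"))
print("C",-w["R"].T@w["t"],w["R"].round(3))
p=[0.4085,.1541,0,-1.8152,0]
R,o=pose(*p)
for q in [(-.038,0,.01),(0,0,.01),(.024,0,.01),(.024,0,.019),(.031,0,.019),(.038,0,.019),(.038,0,0)]:
    X=np.array(q)@R.T+o; print(q,X.round(4),proj(w,X,True).round(1))
# img rows of features in original px
for y in [63,273,388,410,443,468]: print(y,150+y/2.5, end=' ')
W=world(w,True)
for uv in [(283,176),(283,259),(283,306),(283,313),(283,328),(283,335)]: print(uv,W[uv[1],uv[0]].round(4))
E
```

```text
C [0.42259192 0.21180103 0.14503079] [[ 0.97  -0.244  0.002]
 [-0.235 -0.934  0.27 ]
 [-0.063 -0.262 -0.963]]
(-0.038, 0, 0.01) [0.4177 0.191  0.01  ] [[282.5 174.5]]
(0, 0, 0.01) [0.4085 0.1541 0.01  ] [[282.6 258.2]]
(0.024, 0, 0.01) [0.4027 0.1308 0.01  ] [[282.7 303.3]]
(0.024, 0, 0.019) [0.4027 0.1308 0.019 ] [[282.8 313.5]]
(0.031, 0, 0.019) [0.401 0.124 0.019] [[282.8 325.7]]
(0.038, 0, 0.019) [0.3993 0.1172 0.019 ] [[282.8 337.4]]
(0.038, 0, 0) [0.3993 0.1172 0.    ] [[282.7 315.7]]
63 175.2 273 259.2 388 305.2 410 314.0 443 327.2 468 337.2 (283, 176) [0.4178 0.1903 0.0103]
(283, 259) [0.4086 0.154  0.0107]
(283, 306) [0.4026 0.13   0.0112]
(283, 313) [0.4027 0.1303 0.0178]
(283, 328) [0.401  0.1238 0.0205]
(283, 335) [0.4    0.1195 0.0202]
```

Emit:
play_rows([
  [0, 0, -0.003, 0],
  [0, 0, -0.003, 0],
  [0, 0, -0.003, 0],
])

```text
t: 12.75
tcp_pos: [0.4078, 0.1493, 0.0017]
tool_rot: [-0.557, -0.433, 0.558, -0.437]
force: [-0.0, 0.1, 0.0]
finger_gap: 0.557
```

Emit:
play_rows([
  [0, 0, 0, 0],
  [0, 0, 0, 0],
  [0, 0, 0, 0],
  [0, 0, 0, 0],
  [0, 0, 0, 0],
], claw=28, force=60)

```text
t: 13.25
tcp_pos: [0.4078, 0.1494, 0.002]
tool_rot: [-0.557, -0.433, 0.558, -0.437]
force: [-0.2, 1.8, 5.2]
finger_gap: 0.378
```

Emit:
play_rows([
  [-0.003, 0, 0, 0],
  [-0.01, 0, 0, 0],
  [-0.025, 0, 0, 0],
  [-0.05, 0, 0, 0],
  [-0.08, 0, 0, 0],
  [-0.11, 0, 0, 0],
  [-0.125, 0, 0, 0],
  [-0.128, 0, 0, 0],
  [-0.128, 0, 0, 0],
])

```text
t: 14.15
tcp_pos: [0.4073, 0.1499, 0.1303]
tool_rot: [-0.557, -0.433, 0.558, -0.437]
force: [0.5, -0.2, -3.4]
finger_gap: 0.37
```

```bash
python3 - <<'E'
from h import *
from station import manip, snapshot
d=snapshot("wrist"); cv2.imwrite("pics/w8.png",d["image"]); np.savez("pics/w8.npz",**d)
go([.60,.19,.13],np.radians(-14))
W=world(d,True)
for uv in [(283,200),(283,230),(283,280),(283,295)]: print(uv,W[uv[1],uv[0]].round(4))
E
```

```text
t 14.2 tcp [0.4069 0.1498 0.1297] jaw -14.1 axes [[0.001, 0.97, -0.244], [-0.005, -0.244, -0.97], [-1.0, 0.002, 0.004]] q [ 0.1   0.46  2.   -0.01  0.68  0.35] F [-0.2  0.  -2.1] gap 0.3702744167655355
shift [-0.0002  0.1775 -0.086 ] spin -0.1
(283, 200) [0.4154 0.1841 0.1393]
(283, 230) [0.4122 0.1711 0.1393]
(283, 280) [0.4062 0.1472 0.1391]
(283, 295) [0.4043 0.1396 0.1396]
```

View pics/w8.png

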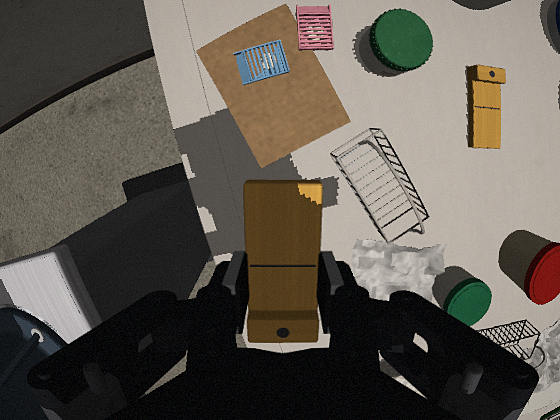

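```bash
python3 - <<'E'
from h import *
w=dict(np.load("pics/w8.npz")); W=world(w,True)
for v in range(262,272): print(v,w["image"][v,283].tolist(),W[v,283].round(4))
go([.59,.09,.13],np.radians(-14))
E
```

```text
262 [28, 62, 84] [0.4084 0.1561 0.139 ]
263 [30, 63, 87] [0.4083 0.1557 0.1391]
264 [27, 57, 75] [0.4082 0.1552 0.1392]
265 [16, 21, 25] [0.4082 0.1552 0.1402]
266 [20, 13, 9] [0.408  0.1544 0.1397]
267 [28, 60, 83] [0.4077 0.1533 0.1382]
268 [30, 62, 84] [0.4078 0.1538 0.1404]
269 [33, 63, 86] [0.4076 0.1529 0.1396]
270 [32, 61, 86] [0.4074 0.1522 0.1391]
271 [28, 60, 80] [0.4074 0.152  0.1396]
t 14.2 tcp [0.4069 0.1498 0.1297] jaw -14.1 axes [[0.001, 0.97, -0.244], [-0.005, -0.244, -0.97], [-1.0, 0.002, 0.004]] q [ 0.1   0.46  2.   -0.01  0.68  0.35] F [-0.2  0.  -2.1] gap 0.3702744167655355
shift [0.0002 0.1922 0.0134] spin -0.1
```

Emit:
play_rows([
  [-0.01, 0.01, 0, 0],
  [-0.02, 0.03, 0.002, 0],
  [-0.02, 0.06, 0.004, 0],
  [-0.02, 0.09, 0.007, 0],
  [-0.02, 0.12, 0.01, 0],
  [-0.02, 0.15, 0.012, 0],
  [-0.02, 0.175, 0.013, 0],
  [-0.02, 0.188, 0.013, 0],
  [-0.02, 0.192, 0.013, 0],
  [-0.02, 0.192, 0.013, 0],
  [-0.02, 0.192, 0.013, 0],
])

```text
t: 15.3
tcp_pos: [0.588, 0.0909, 0.149]
tool_rot: [-0.556, -0.434, 0.559, -0.436]
force: [-0.1, -0.9, -2.5]
finger_gap: 0.373
```

```bash
python3 - <<'E'
from h import *
from station import manip, snapshot
d=snapshot("wrist"); cv2.imwrite("pics/w9.png",d["image"]); np.savez("pics/w9.npz",**d)
go([.60,.19,.13],np.radians(-14))
E
```

```text
t 15.35 tcp [0.5881 0.0909 0.1494] jaw -14.08 axes [[-0.002, 0.97, -0.243], [-0.004, -0.243, -0.97], [-1.0, -0.001, 0.005]] q [-0.03  0.59  1.58 -0.01  0.97  0.22] F [ 0.   0.1 -2.6] gap 0.36974002160612773
shift [ 0.0189 -0.0126 -0.0991] spin -0.08
```

View pics/w9.png

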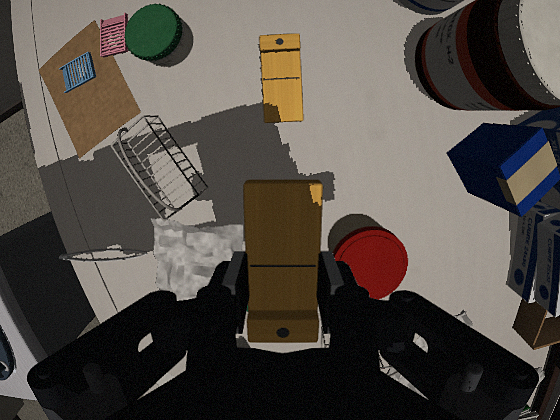

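```bash
python3 - <<'E'
from h import *
w=dict(np.load("pics/w9.npz"));t=dict(np.load("pics/top0.npz"))
m=brassm(w,(280,95)); mt=brassm(t,(187,195),(10,100,60))
p,f=fit([(w,m[0],m[1],True)],[.6137,.1962,0,1.329,0],[0,1,3],[.004,.004,.05]); print(p.round(4),np.degrees(p[3]),f)
p2,f=fit([(t,mt[0],mt[1],False)],p,[0,1,3],[.004,.004,.05]); print(p2.round(4),np.degrees(p2[3]),f)
X=world(w,True)[cv2.erode(m[0],np.ones((3,3)))>0]; R,o=pose(*p); L=(X-o)@R
print(np.percentile(L[:,0],[1,50,99]).round(4),np.percentile(L[:,1],[1,50,99]).round(4),np.median(L[L[:,0]<.02,2]))
E
```

```text
comp [ 259   34   44   89 3453]
comp [170 185  36  21 510]
[0.612  0.195  0.     1.3783 0.    ] 78.96798882469986 0.03322714547736268
[0.6138 0.1956 0.     1.3726 0.    ] 78.64499721190194 0.1589850057670127
[-0.037  -0.0006  0.0356] [-0.0156  0.0001  0.0155] 0.010990614114658605
```

```bash
python3 - <<'E'
from h import *
go([.6074,.1705,.045],np.radians(79-90))
E
```

```text
t 15.35 tcp [0.5881 0.0909 0.1494] jaw -14.08 axes [[-0.002, 0.97, -0.243], [-0.004, -0.243, -0.97], [-1.0, -0.001, 0.005]] q [-0.03  0.59  1.58 -0.01  0.97  0.22] F [ 0.   0.1 -2.6] gap 0.36974002160612773
shift [ 0.104  -0.0006 -0.0824] spin -3.08
```

Emit:
play_rows([
  [0, 0, -0.012, -1],
  [0, 0, -0.03, -3],
  [0, -0.001, -0.05, -3],
  [0.01, -0.001, -0.068, -3],
  [0.03, -0.001, -0.079, -3],
  [0.055, -0.001, -0.082, -3],
  [0.08, -0.001, -0.082, -3],
  [0.097, -0.001, -0.082, -3],
  [0.104, -0.001, -0.082, -3],
  [0.104, -0.001, -0.082, -3],
  [0.104, -0.001, -0.082, -3],
])

```text
t: 16.45
tcp_pos: [0.6075, 0.1709, 0.0454]
tool_rot: [-0.545, -0.449, 0.547, -0.451]
force: [-0.1, 0.2, -2.0]
finger_gap: 0.373
```

```bash
python3 - <<'E'
from h import *
from station import manip, snapshot
d=snapshot("wrist"); cv2.imwrite("pics/w10.png",d["image"]); np.savez("pics/w10.npz",**d)
go([.6074,.1705,.014],np.radians(79-90))
E
```

```text
t 16.5 tcp [0.6078 0.1707 0.0459] jaw -11.05 axes [[0.0, 0.981, -0.192], [-0.004, -0.192, -0.981], [-1.0, 0.001, 0.004]] q [ 0.1   0.78  1.54 -0.01  0.82  0.3 ] F [ 0.4  0.5 -2.8] gap 0.3717042236114862
shift [ 0.0319 -0.0004  0.0002] spin -0.05
```

View pics/w10.png

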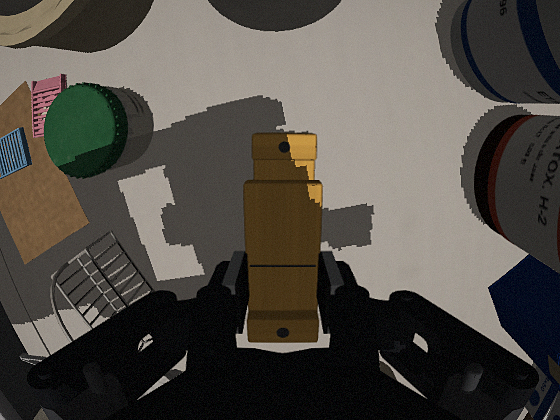

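```bash
python3 - <<'E'
from h import *
w=dict(np.load("pics/w10.npz")); W=world(w,True)
R,o=pose(.6122,.195,0,np.radians(79),0)
for uv in [(284,147),(282,137),(284,156),(284,162),(284,170),(254,145),(314,145),(283,184),(283,266),(246,186),(320,186)]: print(uv,((W[uv[1],uv[0]]-o)@R).round(4),w["image"][uv[1],uv[0]])
E
```

```text
(284, 147) [ 0.0305 -0.0001  0.0195] [20 21 23]
(282, 137) [0.0357 0.0009 0.0188] [25 55 76]
(284, 156) [ 0.0259 -0.0001  0.0206] [25 49 71]
(284, 162) [ 0.0217 -0.0002  0.0112] [18 49 67]
(284, 170) [ 0.0172 -0.0002  0.0107] [31 56 76]
(254, 145) [0.0318 0.0153 0.0207] [22 57 76]
(314, 145) [ 0.0317 -0.0157  0.0203] [ 68 148 198]
(283, 184) [0.0175 0.0004 0.0541] [26 55 72]
(283, 266) [-0.0206  0.0004  0.0534] [17 11  7]
(246, 186) [0.0167 0.016  0.0542] [24 57 76]
(320, 186) [ 0.0164 -0.0154  0.0527] [ 64 146 194]
```

Emit:
play_rows([
  [0.005, 0, 0, 0],
  [0.012, 0, 0, 0],
  [0.02, 0, 0, 0],
  [0.027, 0, 0, 0],
  [0.03, 0, 0, 0],
  [0.031, 0, 0, 0],
  [0.031, 0, 0, 0],
])

```text
t: 17.2
tcp_pos: [0.6078, 0.1705, 0.0146]
tool_rot: [-0.545, -0.448, 0.547, -0.451]
force: [0.8, 0.2, -2.3]
finger_gap: 0.371
```

Emit:
play_rows([
  [0.001, 0, 0, 0],
  [0.0015, 0, 0, 0],
  [0.0015, 0, 0, 0],
])

```text
t: 17.5
tcp_pos: [0.6079, 0.1706, 0.0132]
tool_rot: [-0.545, -0.448, 0.547, -0.451]
force: [-0.1, 0.1, -2.2]
finger_gap: 0.374
```

Emit:
play_rows([
  [0.0005, 0, 0, 0],
  [0.001, 0, 0, 0],
  [0.001, 0, 0, 0],
])

```text
t: 17.8
tcp_pos: [0.6078, 0.1706, 0.0122]
tool_rot: [-0.545, -0.448, 0.547, -0.451]
force: [0.1, -0.8, -2.6]
finger_gap: 0.376
```

Emit:
play_rows([
  [0.0005, 0, 0, 0],
  [0.001, 0, 0, 0],
  [0.001, 0, 0, 0],
])

```text
t: 18.1
tcp_pos: [0.6079, 0.1706, 0.0121]
tool_rot: [-0.545, -0.448, 0.547, -0.451]
force: [-2.8, -0.5, 5.2]
finger_gap: 0.376
```

Contact. I'll release and look.

Emit:
play_rows([
  [0, 0, 0, 0],
  [0, 0, 0, 0],
  [0, 0, 0, 0],
  [0, 0, 0, 0],
], claw=55)

```text
t: 18.5
tcp_pos: [0.608, 0.1706, 0.0119]
tool_rot: [-0.545, -0.448, 0.547, -0.451]
force: [-0.1, -0.4, -0.3]
finger_gap: 0.551
```

Emit:
play_rows([
  [-0.003, 0, 0, 0],
  [-0.01, 0, 0, 0],
  [-0.025, 0, 0, 0],
  [-0.05, 0, 0, 0],
  [-0.08, 0, 0, 0],
  [-0.11, 0, 0, 0],
  [-0.13, 0, 0, 0],
  [-0.138, 0, 0, 0],
  [-0.138, 0, 0, 0],
])

```text
t: 19.4
tcp_pos: [0.6089, 0.1713, 0.1521]
tool_rot: [0.546, 0.447, -0.545, 0.452]
force: [0.5, 0.7, 0.4]
finger_gap: 0.551
```

```bash
python3 - <<'E'
from h import *
from station import manip, snapshot
d=snapshot("wrist"); cv2.imwrite("pics/w11.png",d["image"]); np.savez("pics/w11.npz",**d)
go([.5318,-.2557,.15],1.241-np.pi/2)
E
```

```text
t 19.45 tcp [0.6079 0.1712 0.1506] jaw -11.05 axes [[0.002, 0.981, -0.192], [-0.004, -0.192, -0.981], [-1.0, 0.002, 0.004]] q [ 0.1   0.63  1.49 -0.01  1.02  0.3 ] F [-0.7  1.3  0.3] gap 0.5457773473769338
shift [0.0022 0.0071 0.4335] spin 7.85
```

View pics/w11.png

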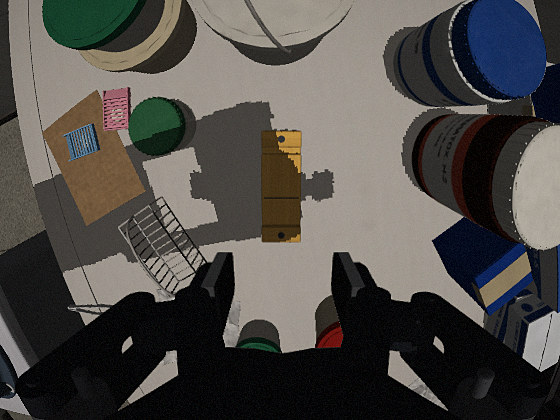

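The pile of two sits in line at (281,186), with its holes at opposite ends. Next is angle_down.

```bash
python3 - <<'E'
from h import *
w=dict(np.load("pics/w11.npz"));W=world(w,True)
R,o=pose(.6122,.195,0,np.radians(79),0)
for uv in [(281,138),(281,160),(281,198),(281,236),(263,198),(299,198)]: print(uv,((W[uv[1],uv[0]]-o)@R).round(4))
go([.5332,-.2516,.09],1.241-np.pi/2)
E
```

```text
(281, 138) [0.0313 0.0001 0.0197]
(281, 160) [0.0128 0.0001 0.0222]
(281, 198) [-0.0203  0.0001  0.0217]
(281, 236) [-0.0524  0.0002  0.0293]
(263, 198) [-0.0201  0.0157  0.0222]
(299, 198) [-0.0204 -0.0155  0.0213]
t 19.45 tcp [0.6079 0.1712 0.1506] jaw -11.05 axes [[0.002, 0.981, -0.192], [-0.004, -0.192, -0.981], [-1.0, 0.002, 0.004]] q [ 0.1   0.63  1.49 -0.01  1.02  0.3 ] F [-0.7  1.3  0.3] gap 0.5457773473769338
shift [0.0622 0.0076 0.429 ] spin 7.85
```

Emit:
play_rows([
  [0, 0, 0.02, 0],
  [0, 0.001, 0.055, 1],
  [0, 0.002, 0.098, 2],
  [0, 0.003, 0.142, 3],
  [0, 0.004, 0.186, 4],
  [0, 0.005, 0.23, 5],
  [0, 0.006, 0.274, 6],
  [0, 0.007, 0.318, 7],
  [0, 0.0076, 0.36, 7.8],
  [0.005, 0.0076, 0.395, 7.8],
  [0.02, 0.0076, 0.418, 7.8],
  [0.04, 0.0076, 0.427, 7.8],
  [0.055, 0.0076, 0.429, 7.8],
  [0.062, 0.0076, 0.429, 7.8],
  [0.062, 0.0076, 0.429, 7.8],
], claw=55)

```text
t: 20.95
tcp_pos: [0.5319, -0.2506, 0.0881]
tool_rot: [-0.574, -0.411, 0.576, -0.411]
force: [0.5, -0.4, 0.1]
finger_gap: 0.553
```

```bash
python3 - <<'E'
from h import *
from station import manip, snapshot
d=snapshot("wrist"); cv2.imwrite("pics/w12.png",d["image"]); np.savez("pics/w12.npz",**d)
go([.5332,-.2516,.052],1.241-np.pi/2)
E
```

```text
t 21.0 tcp [ 0.5327 -0.2508  0.0892] jaw -18.83 axes [[-0.0, 0.946, -0.323], [-0.003, -0.323, -0.946], [-1.0, 0.0, 0.003]] q [-0.63  0.67  1.64 -0.    0.83 -0.3 ] F [-0.  -0.4  0.6] gap 0.5471800073143357
shift [0.0372 0.0008 0.0005] spin 0.07
```

View pics/w12.png

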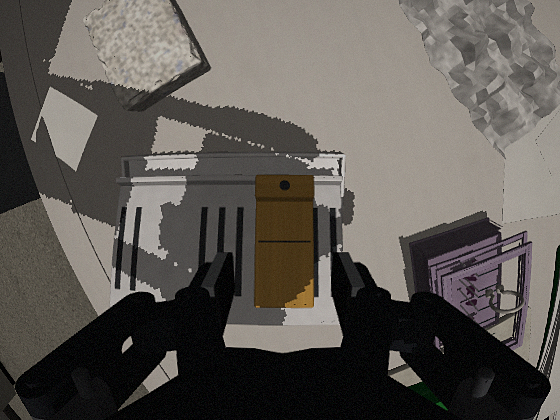

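Emit:
play_rows([
  [0.012, 0.0008, 0.0005, 0],
  [0.025, 0.0008, 0.0005, 0],
  [0.034, 0.0008, 0.0005, 0],
  [0.038, 0.0008, 0.0005, 0],
  [0.038, 0.0008, 0.0005, 0],
])

```text
t: 21.5
tcp_pos: [0.5328, -0.2513, 0.0503]
tool_rot: [-0.574, -0.411, 0.576, -0.412]
force: [-0.1, 0.2, 0.6]
finger_gap: 0.558
```

Emit:
play_rows([
  [0.001, 0, 0, 0],
  [0.002, 0, 0, 0],
  [0.002, 0, 0, 0],
])

```text
t: 21.8
tcp_pos: [0.5329, -0.2513, 0.0485]
tool_rot: [-0.574, -0.411, 0.576, -0.412]
force: [-0.7, -0.2, -0.3]
finger_gap: 0.548
```

Emit:
play_rows([
  [0.001, 0, 0, 0],
  [0.0015, 0, 0, 0],
  [0.0015, 0, 0, 0],
])

```text
t: 22.1
tcp_pos: [0.5331, -0.2515, 0.0472]
tool_rot: [-0.574, -0.411, 0.576, -0.412]
force: [-0.2, -0.5, 1.4]
finger_gap: 0.549
```

Emit:
play_rows([
  [-0.002, 0, 0, 0],
  [-0.002, 0, 0, 0],
])

```text
t: 22.3
tcp_pos: [0.5332, -0.2516, 0.0495]
tool_rot: [-0.574, -0.411, 0.576, -0.412]
force: [0.4, -0.9, -0.5]
finger_gap: 0.552
```

Emit:
play_rows([
  [0, 0, 0, 0],
  [0, 0, 0, 0],
  [0, 0, 0, 0],
  [0, 0, 0, 0],
  [0, 0, 0, 0],
], claw=28, force=60)

```text
t: 22.8
tcp_pos: [0.5333, -0.2516, 0.05]
tool_rot: [-0.574, -0.411, 0.576, -0.412]
force: [-1.4, 0.1, 5.6]
finger_gap: 0.373
```

Emit:
play_rows([
  [-0.003, 0, 0, 0],
  [-0.01, 0, 0, 0],
  [-0.02, 0, 0, 0],
  [-0.04, 0, 0, 0],
  [-0.07, 0, 0, 0],
  [-0.1, 0, 0, 0],
  [-0.115, 0, 0, 0],
  [-0.12, 0, 0, 0],
  [-0.12, 0, 0, 0],
])

```text
t: 23.7
tcp_pos: [0.5336, -0.2514, 0.1709]
tool_rot: [-0.575, -0.41, 0.575, -0.413]
force: [0.5, -0.5, -1.5]
finger_gap: 0.374
```

```bash
python3 - <<'E'
from h import *
from station import manip, snapshot
d=snapshot("wrist"); cv2.imwrite("pics/w13.png",d["image"]); np.savez("pics/w13.npz",**d)
go([.407,.146,.16],np.radians(-14))
E
```

```text
t 23.75 tcp [ 0.533  -0.2511  0.1698] jaw -18.82 axes [[-0.001, 0.947, -0.323], [-0.002, -0.323, -0.947], [-1.0, 0.0, 0.003]] q [-0.63  0.56  1.58 -0.    1.   -0.3 ] F [ 1.1 -0.1 -1. ] gap 0.3746859998036514
shift [ 0.009  -0.2473 -0.3352] spin -4.82
```

View pics/w13.png

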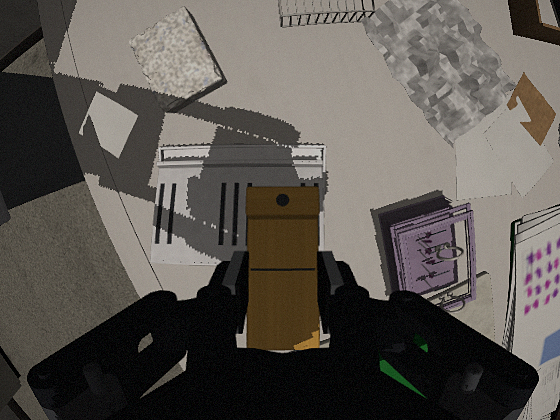

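Emit:
play_rows([
  [0, -0.01, -0.015, 0],
  [0, -0.03, -0.04, -1],
  [0, -0.055, -0.075, -2],
  [0, -0.08, -0.11, -3],
  [0, -0.106, -0.145, -4],
  [0, -0.132, -0.18, -4.8],
  [0, -0.158, -0.215, -4.8],
  [0, -0.184, -0.25, -4.8],
  [0, -0.208, -0.282, -4.8],
  [0.002, -0.228, -0.308, -4.8],
  [0.006, -0.24, -0.325, -4.8],
  [0.009, -0.246, -0.333, -4.8],
  [0.009, -0.247, -0.335, -4.8],
  [0.009, -0.247, -0.335, -4.8],
])

```text
t: 25.15
tcp_pos: [0.4075, 0.1454, 0.1596]
tool_rot: [-0.556, -0.435, 0.558, -0.436]
force: [0.6, -0.1, -0.8]
finger_gap: 0.371
```

Emit:
play_rows([
  [0.02, 0, 0, 0],
  [0.05, 0, 0, 0],
  [0.08, 0, 0, 0],
  [0.105, 0, 0, 0],
  [0.12, 0, 0, 0],
  [0.128, 0, 0, 0],
  [0.128, 0, 0, 0],
], force=30)

```text
t: 25.85
tcp_pos: [0.4076, 0.1442, 0.0308]
tool_rot: [-0.556, -0.435, 0.559, -0.435]
force: [-0.2, 0.6, -0.9]
finger_gap: 0.372
```

```bash
python3 - <<'E'
from h import *
from station import manip, snapshot
d=snapshot("wrist"); cv2.imwrite("pics/w14.png",d["image"]); np.savez("pics/w14.npz",**d)
go([.407,.146,.02],np.radians(-14))
E
```

```text
t 25.9 tcp [0.4078 0.1444 0.0314] jaw -14.08 axes [[-0.002, 0.97, -0.243], [-0.003, -0.243, -0.97], [-1.0, -0.001, 0.003]] q [ 0.08  0.68  2.06 -0.01  0.41  0.33] F [ 0.5 -0.8 -1.4] gap 0.37436527905768063
shift [ 0.0114 -0.0012 -0.0014] spin -0.08
```

View pics/w14.png

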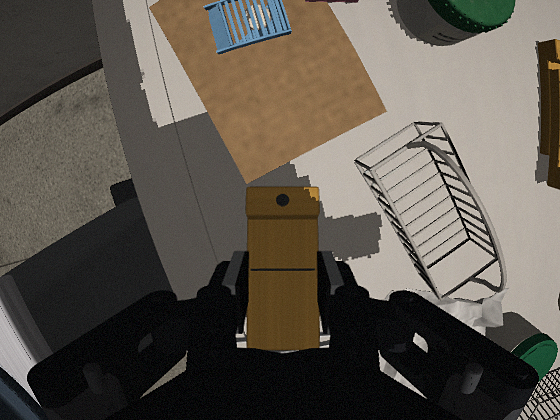

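Emit:
play_rows([
  [0.002, 0, 0, 0],
  [0.004, 0, 0, 0],
  [0.006, 0, 0, 0],
  [0.008, 0, 0, 0],
  [0.009, 0, 0, 0],
  [0.0105, 0, 0, 0],
  [0.012, 0, 0, 0],
  [0.0135, 0, 0, 0],
  [0.015, 0, 0, 0],
])

```text
t: 26.8
tcp_pos: [0.4073, 0.1431, 0.0179]
tool_rot: [-0.556, -0.435, 0.559, -0.436]
force: [-1.6, -11.8, 19.3]
finger_gap: 0.374
```

Emit:
play_rows([
  [0.0015, 0, 0, 0],
  [0.003, 0, 0, 0],
  [0.0045, 0, 0, 0],
  [0.006, 0, 0, 0],
  [0.0075, 0, 0, 0],
  [0.009, 0, 0, 0],
  [0.01, 0, 0, 0],
  [0.011, 0, 0, 0],
])

```text
t: 27.6
tcp_pos: [0.4066, 0.1418, 0.0085]
tool_rot: [-0.555, -0.434, 0.559, -0.437]
force: [-1.4, -11.1, 18.9]
finger_gap: 0.375
```

```bash
python3 - <<'E'
from h import *
from station import manip, snapshot
d=snapshot("wrist"); cv2.imwrite("pics/w15.png",d["image"]); np.savez("pics/w15.npz",**d)
go([.407,.146,.003],np.radians(-14))
W=world(d,True)
for uv in [(285,195),(285,230),(285,250),(285,280),(285,305),(285,325)]: print(uv,W[uv[1],uv[0]].round(4))
E
```

```text
t 27.65 tcp [0.4066 0.1418 0.0084] jaw -13.97 axes [[-0.002, 0.97, -0.241], [-0.005, -0.241, -0.97], [-1.0, -0.001, 0.006]] q [ 0.08  0.73  2.07 -0.01  0.35  0.34] F [ -2.3 -11.4  19.5] gap 0.375434174390604
shift [ 0.0054 -0.0006 -0.0042] spin 0.03
(285, 195) [0.4161 0.1781 0.0184]
(285, 230) [0.412  0.1616 0.0142]
(285, 250) [0.4099 0.153  0.0161]
(285, 280) [0.4066 0.1395 0.0186]
(285, 305) [0.4037 0.1279 0.0213]
(285, 325) [0.4014 0.1185 0.024 ]
```

View pics/w15.png

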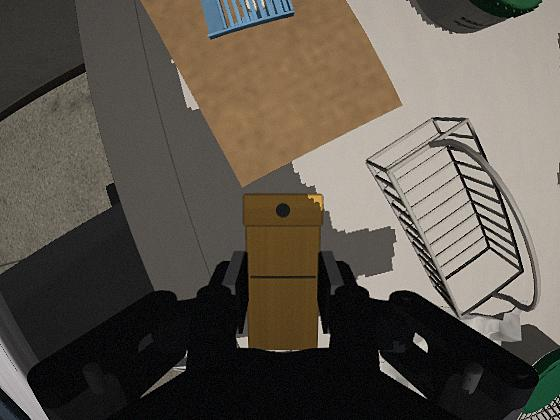

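Emit:
play_rows([
  [0.0015, 0, 0, 0],
  [0.003, 0, 0, 0],
  [0.0045, 0, 0, 0],
  [0.0055, 0, 0, 0],
  [0.0065, 0, 0, 0],
  [0.007, 0, 0, 0],
  [0.007, 0, 0, 0],
])

```text
t: 28.35
tcp_pos: [0.4063, 0.1407, 0.0029]
tool_rot: [-0.555, -0.434, 0.559, -0.437]
force: [-1.4, -9.0, 18.7]
finger_gap: 0.372
```

```bash
python3 - <<'E'
from h import *
from station import manip, snapshot
d=snapshot("wrist"); cv2.imwrite("pics/w15.png",d["image"]); np.savez("pics/w15.npz",**d)
go([.407,.146,.003],np.radians(-14))
W=world(d,True)
for uv in [(285,195),(285,230),(285,250),(285,280),(285,305),(285,325)]: print(uv,W[uv[1],uv[0]].round(4))
E
```

```text
t 28.4 tcp [0.4063 0.1408 0.0029] jaw -13.96 axes [[-0.001, 0.97, -0.241], [-0.006, -0.241, -0.97], [-1.0, 0.0, 0.006]] q [ 0.08  0.74  2.07 -0.02  0.33  0.34] F [ -1.2 -10.2  19.7] gap 0.37426628448323723
shift [-0.0001 -0.0006 -0.0053] spin 0.04
(285, 195) [0.4158 0.1771 0.0128]
(285, 230) [0.4126 0.1645 0.0202]
(285, 250) [0.4098 0.1528 0.0125]
(285, 280) [0.4064 0.1388 0.0137]
(285, 305) [0.4034 0.1267 0.0153]
(285, 325) [0.4007 0.1155 0.0156]
```

Emit:
play_rows([
  [0.001, 0, 0, 0],
  [0.0015, 0, 0, 0],
  [0.0015, 0, 0, 0],
])

```text
t: 28.7
tcp_pos: [0.4063, 0.1406, 0.0029]
tool_rot: [-0.556, -0.434, 0.558, -0.437]
force: [-1.8, -3.2, 17.3]
finger_gap: 0.373
```

Emit:
play_rows([
  [0, 0, 0, 0],
  [0, 0, 0, 0],
  [0, 0, 0, 0],
  [0, 0, 0, 0],
], claw=56)

```text
t: 29.1
tcp_pos: [0.4063, 0.1406, 0.0026]
tool_rot: [-0.556, -0.434, 0.558, -0.437]
force: [-0.0, 0.5, -0.3]
finger_gap: 0.557
```

```bash
python3 - <<'E'
from h import *
from station import manip, snapshot
d=snapshot("wrist"); cv2.imwrite("pics/w16.png",d["image"]); np.savez("pics/w16.npz",**d)
go([.407,.146,.003],np.radians(-14))
W=world(d,True)
g=cv2.cvtColor(d["image"],cv2.COLOR_BGR2GRAY)
for v in range(255,300,1):
    if g[v,285]<40: print(v,g[v,285],W[v,285].round(4))
for uv in [(285,195),(285,235),(285,250),(285,290),(285,305),(285,325)]: print(uv,W[uv[1],uv[0]].round(4))
E
```

```text
t 29.15 tcp [0.4063 0.1406 0.0026] jaw -13.96 axes [[-0.0, 0.97, -0.241], [-0.006, -0.241, -0.97], [-1.0, 0.001, 0.006]] q [ 0.08  0.74  2.07 -0.02  0.33  0.34] F [-0.8  1.3 -0.2] gap 0.5573242789154931
shift [-0.0004 -0.0006 -0.0054] spin 0.04
276 24 [0.4066 0.1394 0.0108]
277 21 [0.4065 0.139  0.0109]
(285, 195) [0.4156 0.176  0.0083]
(285, 235) [0.4114 0.1588 0.0101]
(285, 250) [0.4098 0.1523 0.0112]
(285, 290) [0.4047 0.1318 0.0101]
(285, 305) [0.4028 0.1241 0.011 ]
(285, 325) [0.4    0.1125 0.0112]
```

View pics/w16.png

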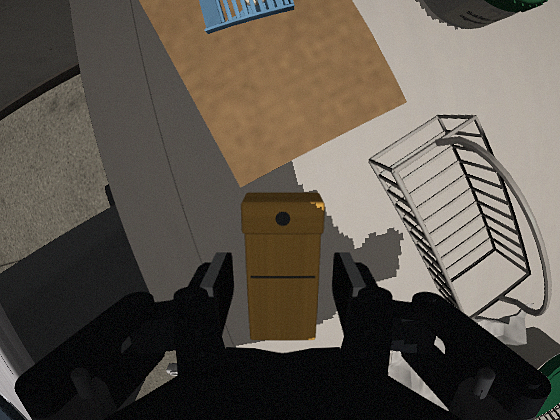

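Emit:
play_rows([
  [0.0005, 0, -0.003, 0],
  [0.0005, 0, -0.003, 0],
])

```text
t: 29.35
tcp_pos: [0.4072, 0.1438, 0.0019]
tool_rot: [-0.556, -0.434, 0.558, -0.437]
force: [0.2, -0.6, -0.6]
finger_gap: 0.561
```

Emit:
play_rows([
  [0, 0, 0, 0],
  [0, 0, 0, 0],
  [0, 0, 0, 0],
  [0, 0, 0, 0],
  [0, 0, 0, 0],
], claw=28, force=60)

```text
t: 29.85
tcp_pos: [0.4072, 0.1439, 0.0021]
tool_rot: [-0.556, -0.434, 0.558, -0.437]
force: [-0.9, 1.7, 5.8]
finger_gap: 0.372
```

Emit:
play_rows([
  [-0.003, 0, 0, 0],
  [-0.01, 0, 0, 0],
  [-0.025, 0, 0, 0],
  [-0.05, 0, 0, 0],
  [-0.08, 0, 0, 0],
  [-0.11, 0, 0, 0],
  [-0.135, 0, 0, 0],
  [-0.145, 0, 0, 0],
  [-0.147, 0, 0, 0],
  [-0.147, 0, 0, 0],
])

```text
t: 30.85
tcp_pos: [0.4067, 0.1447, 0.1488]
tool_rot: [-0.556, -0.434, 0.559, -0.437]
force: [0.1, 0.3, -1.2]
finger_gap: 0.376
```

```bash
python3 - <<'E'
from h import *
from station import manip, snapshot
d=snapshot("wrist"); cv2.imwrite("pics/w17.png",d["image"]); np.savez("pics/w17.npz",**d)
go([.59,.09,.15],np.radians(-11))
W=world(d,True); g=cv2.cvtColor(d["image"],cv2.COLOR_BGR2GRAY)
for v in range(250,300,1):
    if g[v,283]<40: print(v,g[v,283],W[v,283].round(4))
for uv in [(283,195),(283,235),(283,250),(283,290),(283,305),(283,325)]: print(uv,W[uv[1],uv[0]].round(4))
E
```

```text
t 30.9 tcp [0.4064 0.1447 0.1483] jaw -13.95 axes [[-0.002, 0.971, -0.241], [-0.006, -0.241, -0.97], [-1.0, -0.001, 0.006]] q [ 0.09  0.42  1.99 -0.01  0.74  0.34] F [-0.5 -0.3 -1.5] gap 0.37565902142749447
shift [-0.0018  0.1914  0.0088] spin -2.95
283 33 [0.4053 0.1408 0.1583]
284 21 [0.4051 0.1399 0.1575]
(283, 195) [0.407  0.1467 0.0011]
(283, 235) [0.4117 0.1667 0.1666]
(283, 250) [0.4093 0.1567 0.1578]
(283, 290) [0.4044 0.137  0.158 ]
(283, 305) [0.4023 0.1287 0.1577]
(283, 325) [0.3995 0.1175 0.1584]
```

```bash
python3 - <<'E'
from h import *
go([.6130,.1991,.06],np.radians(-11))
E
```

```text
t 30.9 tcp [0.4064 0.1447 0.1483] jaw -13.95 axes [[-0.002, 0.971, -0.241], [-0.006, -0.241, -0.97], [-1.0, -0.001, 0.006]] q [ 0.09  0.42  1.99 -0.01  0.74  0.34] F [-0.5 -0.3 -1.5] gap 0.37565902142749447
shift [ 0.0875  0.1875 -0.1032] spin -2.95
```

Emit:
play_rows([
  [0, 0.01, -0.005, 0],
  [0, 0.03, -0.016, -1],
  [0, 0.06, -0.033, -2],
  [0, 0.09, -0.05, -3],
  [0, 0.12, -0.066, -3],
  [0, 0.15, -0.083, -3],
  [0, 0.175, -0.096, -3],
  [0.01, 0.186, -0.102, -3],
  [0.03, 0.1875, -0.103, -3],
  [0.055, 0.1875, -0.103, -3],
  [0.075, 0.1875, -0.103, -3],
  [0.085, 0.1875, -0.103, -3],
  [0.087, 0.1875, -0.103, -3],
  [0.087, 0.1875, -0.103, -3],
])

```text
t: 32.3
tcp_pos: [0.6127, 0.1988, 0.06]
tool_rot: [-0.543, -0.449, 0.548, -0.451]
force: [-0.3, -0.0, -1.3]
finger_gap: 0.375
```

```bash
python3 - <<'E'
from h import *
from station import manip, snapshot
d=snapshot("wrist"); cv2.imwrite("pics/w18.png",d["image"]); np.savez("pics/w18.npz",**d)
go([.6130,.1991,.024],np.radians(-11))
W=world(d,True); R,o=pose(.6122,.195,0,np.radians(79),0); g=cv2.cvtColor(d["image"],cv2.COLOR_BGR2GRAY)
for v in range(260,300,1):
    if g[v,283]<40: print(v,((W[v,283]-o)@R).round(4))
for u in (250,283,316): print(((W[300,u]-o)@R).round(4))
E
```

```text
t 32.35 tcp [0.6134 0.1989 0.0609] jaw -10.95 axes [[-0.001, 0.982, -0.19], [-0.006, -0.19, -0.982], [-1.0, -0.0, 0.006]] q [ 0.14  0.77  1.5  -0.01  0.88  0.34] F [ 0.   0.1 -1.3] gap 0.3743824208654082
shift [ 0.0369 -0.0004 -0.0003] spin 0.05
283 [-0.0005  0.0006  0.0689]
284 [-0.0015  0.0006  0.0682]
[-0.0103  0.0164  0.0685]
[-0.01    0.0006  0.0687]
[-0.01   -0.0152  0.0689]
```

View pics/w18.png

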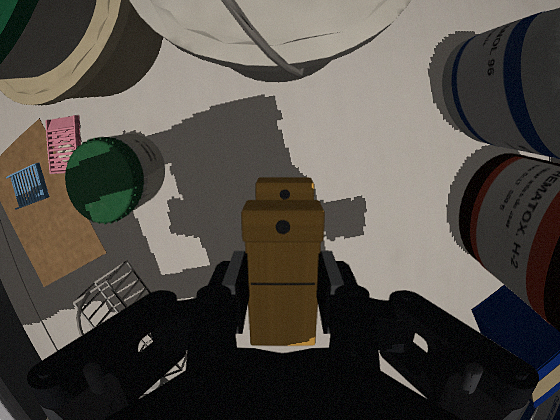

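Emit:
play_rows([
  [0.008, 0, 0, 0],
  [0.018, 0, 0, 0],
  [0.028, 0, 0, 0],
  [0.034, 0, 0, 0],
  [0.036, 0, 0, 0],
  [0.037, 0, 0, 0],
  [0.037, 0, 0, 0],
])

```text
t: 33.05
tcp_pos: [0.6134, 0.1987, 0.0238]
tool_rot: [-0.544, -0.449, 0.547, -0.451]
force: [1.1, -0.1, -0.9]
finger_gap: 0.375
```

Emit:
play_rows([
  [0.0005, 0, 0, 0],
  [0.001, 0, 0, 0],
  [0.0015, 0, 0, 0],
  [0.0015, 0, 0, 0],
])

```text
t: 33.45
tcp_pos: [0.6135, 0.1987, 0.0224]
tool_rot: [-0.544, -0.449, 0.547, -0.451]
force: [0.8, 0.7, -1.3]
finger_gap: 0.374
```

Emit:
play_rows([
  [0.0005, 0, 0, 0],
  [0.001, 0, 0, 0],
  [0.001, 0, 0, 0],
])

```text
t: 33.75
tcp_pos: [0.6135, 0.1988, 0.0222]
tool_rot: [-0.544, -0.449, 0.547, -0.451]
force: [-2.1, -0.7, 5.0]
finger_gap: 0.376
```

Contact at the expected height, so I'll release and lift away.

Emit:
play_rows([
  [0, 0, 0, 0],
  [0, 0, 0, 0],
  [0, 0, 0, 0],
  [0, 0, 0, 0],
], claw=55)

```text
t: 34.15
tcp_pos: [0.6135, 0.1987, 0.022]
tool_rot: [-0.544, -0.449, 0.547, -0.451]
force: [0.2, -0.1, 0.7]
finger_gap: 0.552
```

Emit:
play_rows([
  [-0.003, 0, 0, 0],
  [-0.01, 0, 0, 0],
  [-0.025, 0, 0, 0],
  [-0.05, 0, 0, 0],
  [-0.08, 0, 0, 0],
  [-0.11, 0, 0.02, 0],
  [-0.13, 0, 0.05, 0],
  [-0.138, 0, 0.07, 0],
  [-0.138, 0, 0.08, 0],
  [-0.138, 0, 0.08, 0],
])

```text
t: 35.15
tcp_pos: [0.5984, 0.12, 0.1613]
tool_rot: [-0.545, -0.448, 0.547, -0.451]
force: [0.2, 0.0, -0.1]
finger_gap: 0.55
```

```bash
python3 - <<'E'
from h import *
from station import manip, snapshot
d=snapshot("wrist"); cv2.imwrite("pics/w19.png",cv2.resize(d["image"][60:240,200:380],None,fx=3.3,fy=3.3)); np.savez("pics/w19.npz",**d); cv2.imwrite("pics/w19f.png",d["image"])
t=snapshot("top"); cv2.imwrite("pics/t19.png",t["image"]); np.savez("pics/t19.npz",**t)
go([.6130,.1991,.024],np.radians(-11))
E
```

```text
t 35.25 tcp [0.5982 0.1214 0.1602] jaw -10.97 axes [[-0.001, 0.982, -0.19], [-0.005, -0.19, -0.982], [-1.0, -0.0, 0.005]] q [ 0.02  0.59  1.54 -0.01  1.01  0.21] F [ 0.4 -0.9  1.2] gap 0.5518096797248491
shift [ 0.1357 -0.0002 -0.0798] spin 0.03
```

View pics/w19f.png

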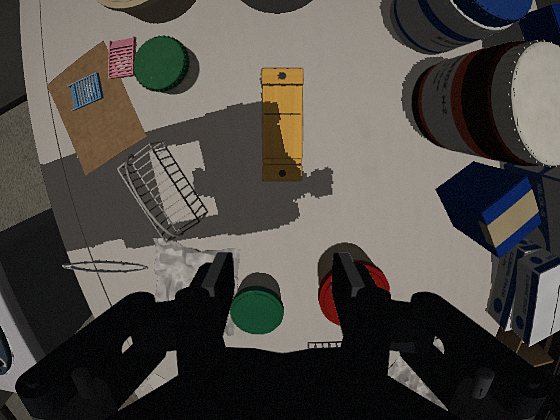

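View pics/t19.png

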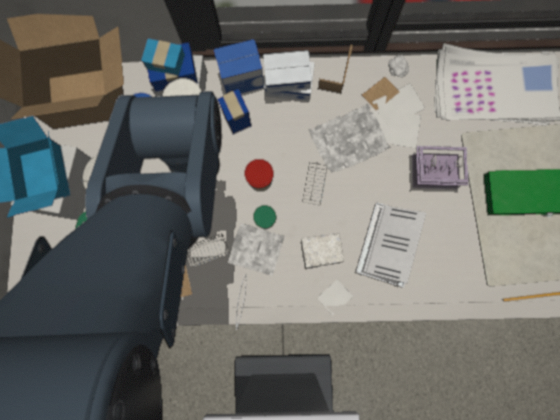

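The wrist view shows the pile at (282,125), with the top heel at the top and the middle angle's heel at (282,173). I'll check heights, level and pose with the depth data.

```bash
python3 - <<'E'
from h import *
w=dict(np.load("pics/w19.npz"));W=world(w,True);R,o=pose(.6122,.195,0,np.radians(79),0)
g=cv2.cvtColor(w["image"],cv2.COLOR_BGR2GRAY)
L=(W-o)@R
for v in [72,76,82,88,95,105,115,130,145,155,160,163,166,170,173,178]: print(v,g[v,282],L[v,282].round(4))
for u in (266,274,282,290,298): print(u,L[125,u].round(4))
m=(abs(L[...,1])<.014)&(L[...,0]>-.033)&(L[...,0]<.02)&(L[...,2]>.02)
A=L[m]; c=np.linalg.lstsq(np.c_[A[:,:2],np.ones(len(A))],A[:,2],rcond=None)[0]; print("plane",c.round(4),len(A))
m,roi=brassm(w,(290,140)); X=W[m>0]; LL=(X-o)@R; print("ext x",np.percentile(LL[:,0],[.5,99.5]).round(4),"y",np.percentile(LL[:,1],[.5,99.5]).round(4))
for k,(a,b) in {"third":(-.035,.035),"upheel":(-.058,-.046)}.items():
    s=LL[(LL[:,0]>a)&(LL[:,0]<b)]; print(k,np.percentile(s[:,1],[2,50,98]).round(4),np.median(s[:,2]))
E
```

```text
72 68 [0.033  0.0001 0.0402]
76 48 [0.0297 0.0001 0.0401]
82 145 [0.0248 0.0001 0.0402]
88 136 [0.0208 0.0002 0.031 ]
95 137 [0.0149 0.0002 0.0306]
105 139 [0.0064 0.0002 0.0316]
115 145 [-0.002   0.0002  0.0322]
130 137 [-0.0147  0.0002  0.0292]
145 40 [-0.0272  0.0002  0.0325]
155 52 [-0.0356  0.0002  0.0322]
160 49 [-0.041   0.0002  0.0218]
163 50 [-0.0438  0.0002  0.0207]
166 53 [-0.0453  0.0002  0.0293]
170 9 [-0.0487  0.0002  0.0302]
173 8 [-0.0513  0.0002  0.0299]
178 55 [-0.0557  0.0002  0.0295]
266 [-0.0104  0.0135  0.0309]
274 [-0.0104  0.0068  0.0306]
282 [-0.0104  0.0002  0.0315]
290 [-0.0104 -0.0065  0.0309]
298 [-0.0104 -0.0131  0.0313]
plane [-1.3043 -0.0548  0.1505] 3986
comp [ 261   68   43  113 4532]
ext x [-0.0574  0.0365] y [-0.0166  0.017 ]
third [-0.0163  0.0002  0.0167] 0.031125781569628978
upheel [-0.0159  0.0002  0.0165] 0.029878529432833305
```

View pics/w19.png

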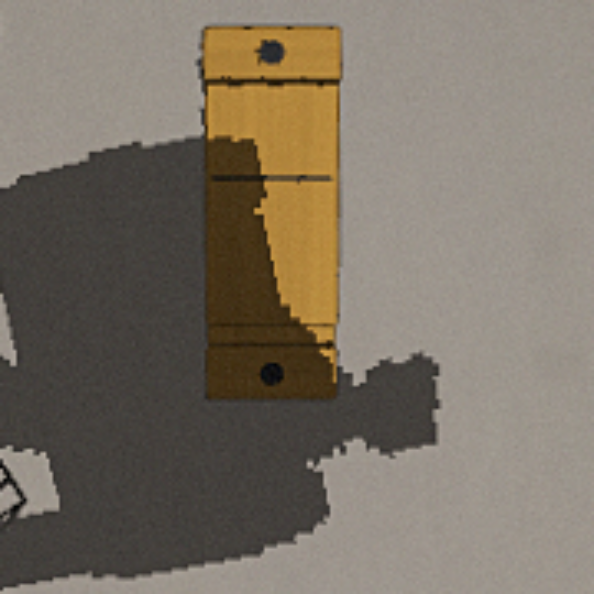

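```bash
python3 -c "
from station import manip
print(manip.sign_off())"
```

```text
the job is handed in; nothing more can be done
None
```

The three angles are in one pile on the bench and the job is handed in, at about 35 s of the 50 allowed; no verdict was reported.

- **How:** I took angle_up first, then angle_down. Each was gripped across its sides on the slope and lowered on clear bench until it lay flat. I regripped it level, set it on the pile until contact showed in the wrist force, and let go.
- **Position and level:** The last wrist depth picture shows the middle angle about 20 mm back from the base and the top one back over the base, each about 0.2 mm off sideways. The plain end stops about 6 mm short of the heel below. The top plate reads 31 mm high, its heel 40 mm and the middle heel 30 mm, level along and across within about 1.5 mm of depth noise. Nominal heights are 30, 39 and 29 mm.
- **Bench and bystanders:** The fingers were open and clear of everything, and the rack was empty. The pot and the pack showed no sign of having moved in the pictures, but I did not measure them.
- **Checks that failed or disagreed:** One automatic plane fit of the top plate gave a nonsense slope. I put that down to stray points in the selection and used the line profiles instead. The arm blocked the top camera's view of the pile, so the final check rests on the wrist camera. I did not measure the bottom angle again after the second placing.

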